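Load the carton coder and hold a vial carton in register

TASK

Get the bench coder ready and present a carton for its lot and expiry code: drop the ink cartridge fully down into the coder's pocket with its nozzle snout toward the carton bed, and fold the red-tabbed latch shut over it. Then set the vial carton on the bed and press it gently but firmly into the corner, one end panel flat against the nozzle fence and a long side flat against the side stop so that both sensing plungers are pushed in flush, and finish holding it pressed there with the gripper (the plungers push it out again if you let go). Do not knock over or shove the bottles and vials standing around.

Things in the scene. Friction and masses are not known exactly. Their poses are not given: they have to be found in the camera images.
- coder: Bench-top ink-jet carton coder, fixed, level: 240 x 128 mm base, low steel bed in front, white 108 x 110 mm housing behind, its top 66 mm up. Origin on the worktop, below the bed-side face of the nozzle fence, on the centreline of pocket and carton lane. x points from bed to housing (away from the robot), y left along the fence, z up
- fence: Nozzle fence, a fixed upright aluminium plate 94 mm wide with a print window, between bed and pocket: faces the bed (-x of the coder), face at coder x = 0, from the bed up to z = 68 mm. Same frame as the coder
- side_stop: Side stop, a fixed low aluminium rail on the left of the bed, at right angles to the fence: its face looks to -y of the coder at coder y = +28 mm, x from -108 to -2 mm, 12 mm thick, top at z = 42 mm (26 mm above the bed). Same frame as the coder
- register_corner (a point): The corner on the bed's surface where fence face and side stop face meet (coder x = 0, y = +28, z = 16 mm), axes as the coder. Bed: coder x -122 to 0, y -66 to +46 mm, top at z = 16 mm
- pocket_seat (a point): Centre of the pocket's floor (coder x = 48.5, y = 0, z = 26 mm), axes as the coder; a seated cartridge's origin lies here within 1.5 mm. The pocket in the housing is 65 mm (x) by 29 mm (y), open at the top, with an 18 mm slot in its front wall for the snout; 45-degree lips round its mouth widen it by 3 to 4 mm a side and rise to z = 71 mm
- latch (a joint): Cartridge latch, steel arm with a red tab, hinged behind the pocket about coder y. 0 rad: shut, arm level, pointing to -x over the cartridge; grows as it swings up and back (1.57 upright, at most 2.45). Starts open at 2.0 to 2.35; stays where left (stiff hinge, 1 N at the tab). Shuts only over a fully seated cartridge, 1 to 2 mm between its pad and the cartridge's top
- latch_tab (a point): Grip point in the red tab of the latch, 89 mm from the hinge axis; the tab is 17 mm wide (along coder y), 11 mm thick and reaches 11 mm farther out. When shut it is 113 mm above the worktop, 6 mm behind the fence face (coder x = 6 mm)
- latch_hinge (a point): Point on the latch's hinge axis, at the middle of the arm (coder x = 95, y = 0, z = 113 mm)
- end_plunger (a joint): Brass sensing plunger in the fence, 8 mm thick, on the centreline above the print window, 45 mm above the bed: 0 m when out (4 mm proud of the fence), 0.004 m when flush; pushed in against a spring of 2 N (out) to 3.6 N (flush)
- side_plunger (a joint): The same brass plunger in the side stop, 46 mm in front of the fence and 18 mm above the bed: 0 m when out (4 mm proud), 0.004 m when flush, spring 2 to 3.6 N
- cartridge: Black ink cartridge with a yellow label, a rigid block 62 (x) x 26 (y) x 75 mm (z), about 0.09 kg, standing upright on the worktop; origin at the centre of the block's underside. A snout 13 mm wide sticks out 8 mm at its -x end, 9 to 27 mm above the underside: the nozzle end. The top 15 mm are stepped back there (x from -15 mm only). Seated, its top is 101 mm above the worktop
- cartridge_nozzle (a point): Copper nozzle plate on the snout at the cartridge's -x end, 39 mm from its middle and 18 mm above its underside; goes toward the fence
- carton: White vial carton with a green band, a closed rigid box 92 (x) x 56 (y) x 74 mm (z), 0.16 kg or so, standing on the worktop; origin at the centre of its underside. Its 56 mm wide end panels are at -x and +x (either may go to the fence), the long sides at -y and +y
- vial_red: Bystander: brown vial with a red cap, 25 mm across, 58 mm high; origin at its underside
- vial_green: Bystander: clear vial with a green cap, 25 mm across, 58 mm high; origin at its underside
- dropper: Bystander: white dropper bottle, 51 mm across, 106 mm high; origin at its underside
Mind the look-alikes: they are no part of the job. Of the things that look like the cartridge, the smaller one is meant.

How it is judged (in metres and radians):
On the way, in this order (a step that is already met when the one before it is completed fails the run):
1. the cartridge is fully down in the pocket, nozzle end toward the bed (z of cartridge in the frame of pocket_seat between -0.004 and 0.003 m and x of cartridge in the frame of pocket_seat between -0.005 and 0.005 m and y of cartridge in the frame of pocket_seat between -0.005 and 0.005 m and x of cartridge_nozzle in the frame of pocket_seat below -0.02 m), for 0.2 s.
2. the latch is shut over the seated cartridge (all of step 1 and value of joint latch below 0.07 rad), for 0.2 s.
At the end, for the whole second after the job is handed in: Cartridge on the pocket floor (3 mm), nozzle end to the bed, latch below 0.07 rad; carton flat on the bed (4 mm), square to the coder and upright (0.06 rad), at rest, over 1 N on fence and on side stop, both plungers in over 2.8 mm, fingers on the carton (over 1 N) (all of step 2 and contact force between carton and fence above 1 N and contact force between carton and side_stop above 1 N and value of joint each of end_plunger, side_plunger above 0.0028 m and angle between the x axis of carton and the x axis of coder, either way round below 0.06 rad and angle between carton's own z axis and vertical below 0.06 rad and z of carton in the frame of register_corner between -0.004 and 0.004 m and contact force between the fingers and carton above 1 N and linear speed of carton below 0.02 m/s); the arm keeps its last pose, push and grip.
It fails at once if a bystanding vial or bottle is moved by more than 25 mm (distance of any of vial_red, vial_green, dropper from where it was at the start of the episode above 0.025 m).
It fails at once if the carton of glass vials is rammed against a stop (over 60 N) (contact force between carton and fence above 60 N or contact force between carton and side_stop above 60 N).
It also fails if it takes over 72 s, if anything falls off the work surface, if the arm or the gripper's body presses on something with over 40 N, if the wrist force passes 120 N, or if a joint passes its speed limit or range.

ROBOT

A 6-joint arm with a two-finger parallel gripper is mounted at the origin on a cart in front of the work surface, level with it; the furniture and walls round the work are solid. World frame = base frame: x ahead of the robot, y to its left, z up, the work surface at z = 0. Lengths are in m, angles in degrees, forces in N, time in s.
With the tool pointing down it reaches from about 0.375 to 0.9 m from the base axis. Payload 3.1 kg.
Tool frame: the origin (TCP) lies on the centre line of the jaws, within the pads' length; the fingertips stand 25 mm ahead of it and the grasp point (between the pads) lies 6 mm ahead of it; z points along the fingers, y is the line along which they close (so a half turn about z gives the same grasp; the last joint's range is limited). The gripper opens to 87 mm and grips with 3 to 60 N. Pads are 19 mm wide; open, the fingers measure 117 mm over their backs; the gripper's body (75 mm by 190 mm) begins 51 mm behind the grasp point.
Start: joints at [-84.024, 30.224, 82.088, -0, 67.689, -10.227], TCP at [0.174, -0.6, 0.248] pointing down, gripper open.
Joint ranges: [-176.69, 176.69], [-43.24, 126.21], [12.49, 139.97], [-82, 262], [0, 151.66], [-163.58, 163.58]. Speed limits (degrees/s): [159.86, 159.86, 180, 180, 180, 180].

INTERFACE

Orientations are given as a 3x3 rotation matrix whose columns are the frame's x, y, z axes.
In Python, from rig import read_state, capture, camera_params, hand_in gives the robot as it stands.
- The arm moves only by the tool apply_moves, never from a script. Its argument "rows" is a list of rows, each an object of numbers: "x", "y", "z": the shift along the tool's x, y, z in mm; "rx", "ry", "rz": the turn, a rotation vector about the tool's x, y, z in units of 6 degrees (1.0 is 6 degrees); "claw": the closure in counts, from 0 (fully open) to 255 (shut). A call has 1 to 10 rows; each row is the pose to reach, as a shift and turn from the pose commanded when the call began, along the tool's axes at that moment; what a row does not reach only later rows make up. A row lasts 1/8 s, in which the tool goes at most 62.5 mm and 10.7 degrees, less where a joint would pass 70% of its speed; a pose out of reach is approached as far as the arm can. A call with a gripper value outside its range is refused whole. The fingers move at their own pace and stop on an object; the grip force is fixed at half the most. Time passes only in rows, so rows that repeat a pose let the fingers close. It gives the time, the measured TCP pose, the force, the opening and the grip force at its end, in the units of the state.
- read_state(): the state, without advancing time (a new reading comes with each control period).
- capture(name): name is "scene" or "top" or "wrist"; returns (picture, depth): 400x640x3 uint8, red, green, blue; 400x640 float32, m along the optical axis (not along the pixel's ray), 0 where there is no reading.
- camera_params(name): a dict with "fx", "fy", "cx", "cy" (pixels), "xyz" and "orientation" of the camera in the world. Camera axes: x right, y up, looking along -z (the intrinsics and any distortion apply to the point x, -y, -z); pixel columns grow to the right and rows downward; lengths in m; the calibration is good to about 2 mm. A picture is of the moment at which its call begins: read the wrist's pose just before it. camera_params takes no time and is no camera call; for the wrist camera it gives the pose at the moment of the call.
- hand_in(): hands the job in; it is judged then, once.
The state is a dict: "time_s": time; "joint_positions": joint angles; "qvel": joint speeds; "tau": joint torques, N m; "position": TCP position; "tcp_rot": TCP orientation; "force": force on the tool from outside, world axes, zero at the start; "moment": the same for the moment, N m; "opening": opening from 0.0 (shut) to 1.0 (fully open); "grasp_force": force on a finger pad.
Only numpy, scipy, OpenCV 4.12 (cv2) and the standard library are available. Lean on these libraries where they do the work, as an engineer would, in place of code of your own. Each camera call takes 0.05 s, during which the arm holds its last target. There are 200 camera calls.

## Working session

There is one attempt and no reset: what is moved stays moved. The work goes in short steps, Python scripts to look and compute and a tool call to move; the robot and the scene stay as the last step left them, time stands still between calls to the robot, and variables do not carry over. Pictures are saved under pics/ and viewed, at most 10 in all, crops included, and the job is handed in when it is done.

Besides the shell and the picture viewer there is one more tool, called after "Emit:" as name(argument=value, ...), one argument or row to a line, values as JSON. apply_moves: Moves the arm, as the interface text tells. Its arguments: {"type":"object","properties":{"rows":{"type":"array"}},"required":["rows"]}

```bash
mkdir -p pics; ls
cat > h.py <<'E'
import numpy as np, cv2
from rig import read_state, capture, camera_params, hand_in
def cloud(name):
    p=camera_params(name); im,d=capture(name)
    v,u=np.mgrid[0:400,0:640]
    x=(u-p['cx'])/p['fx']*d; y=-(v-p['cy'])/p['fy']*d
    P=np.stack([x,y,-d],-1)@np.array(p['orientation']).T+np.array(p['xyz'])
    P[d==0]=np.nan
    return im,P
def save(n,im): cv2.imwrite('pics/'+n,im[:,:,::-1])
E
python3 - <<'E'
from h import *
for n in ['scene','top']:
    print(n,camera_params(n)); im,P=cloud(n); save(n+'0.png',im); np.savez('/tmp/'+n,im=im,P=P)
print(read_state())
E
```

```text
pics
scene {'fx': 397.2958876144833, 'fy': 397.2958876144833, 'cx': 320.61837445779054, 'cy': 198.58650086309692, 'xyz': array([-0.20221816, -0.544778  ,  0.51689329]), 'orientation': array([[ 0.57620675,  0.34801332, -0.73950829],
       [-0.81729048,  0.24014906, -0.52379834],
       [-0.00469657,  0.90620922,  0.42280348]])}
top {'fx': 428.0752904599886, 'fy': 428.0752904599886, 'cx': 317.98240562255006, 'cy': 197.7124684619556, 'xyz': array([0.28742892, 0.00743031, 1.32703608]), 'orientation': array([[-0.07279196,  0.97273842, -0.22018467],
       [-0.99732631, -0.06956752,  0.02237369],
       [ 0.00644605,  0.22122459,  0.97520158]])}
{'time_s': 0.1, 'joint_positions': array([-8.40238988e+01,  3.02729030e+01,  8.21475261e+01, -1.01146879e-03,
        6.76910120e+01, -1.02270379e+01]), 'qvel': array([-0.11804401, -0.14220481, -0.21186321, -0.07787643,  0.08061729,
       -0.01527135]), 'tau': array([ 4.99452017e-04, -4.40985453e+01, -1.77150625e+01,  6.35368167e-02,
        5.33306866e-02, -4.54240933e-05]), 'position': array([ 0.17436485, -0.59955489,  0.24668578]), 'tcp_rot': array([[ 9.60276561e-01,  2.79049957e-01, -2.18745757e-04],
       [ 2.79049849e-01, -9.60274672e-01,  1.93274280e-03],
       [ 3.29275787e-04, -1.91700858e-03, -9.99998108e-01]]), 'force': array([ 0.28842347,  0.25724108, -0.42114293]), 'moment': array([ 0.02362954, -0.01722787,  0.01977765]), 'grasp_force': 0.0, 'opening': 1.0024559363741739}
```

View pics/scene0.png

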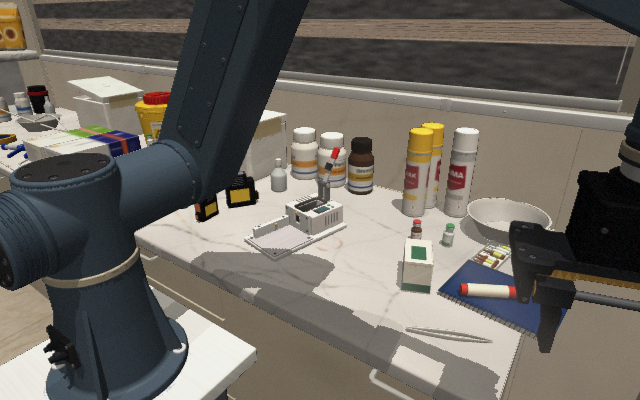

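View pics/top0.png

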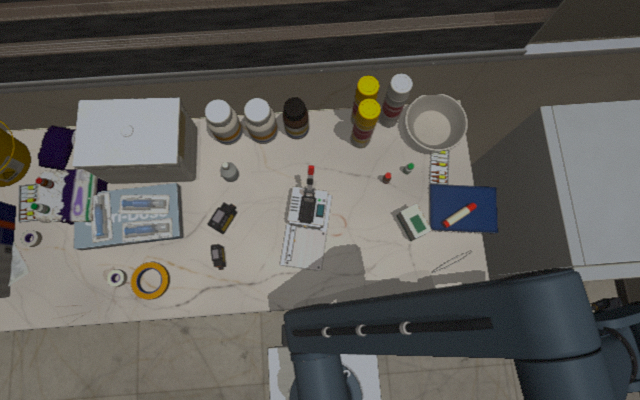

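Top view: coder at (307,225), latch up at (310,180), cartridge candidates at (223,217) and (218,256), carton at (413,222), vials at (387,178) and (408,168), dropper at (228,171). Now I'll measure them.

Run:
```python
from h import *
D=np.load('/tmp/top.npz'); im,P=D['im'],D['P']
def box(n,u0,u1,v0,v1,z0,z1):
    Q=P[v0:v1,u0:u1].reshape(-1,3); m=(Q[:,2]>z0)&(Q[:,2]<z1); Q=Q[m]
    r=cv2.minAreaRect((Q[:,:2]*1000).astype(np.float32)); print(n,len(Q),'zmed %.1f zmax %.1f'%(np.median(Q[:,2])*1e3,Q[:,2].max()*1e3),np.round(r[0],1),np.round(r[1],1),round(r[2],1))
for n,b in dict(cartA=(205,240,200,236),cartB=(205,232,242,272)).items():
    box(n+' top',*b,.05,.12); box(n+' step',*b,.02,.058);box(n+'all',*b,.006,.12);
    Q=P[b[2]:b[3],b[0]:b[1]].reshape(-1,3); print(np.nanpercentile(Q[:,2],[50,90,95,99])*1e3)
box('carton',395,435,200,245,.066,.085)
box('housing',283,335,180,235,.058,.0695)
box('bed',275,335,220,275,.012,.020)
box('rail',275,335,220,275,.036,.046)
box('base',275,335,220,275,.006,.046)
box('red',378,395,168,186,.05,.07);box('green',400,417,158,176,.05,.07);box('dropper',215,242,155,190,.03,.12)
box('latch',298,320,160,190,.12,.25)
C=cv2.resize(np.hstack([im[195:285,195:245],im[160:285,270:340][:90],im[185:275,270:340],im[185:250,385:445].repeat(1,0) if 0 else im[185:275,385:445]]),None,fx=3,fy=3,interpolation=cv2.INTER_CUBIC); save('crop1.png',C)
```

```text
cartA top 424 zmed 96.6 zmax 106.6 [534.9 271.6] [36.2 82.7] 55.9
cartA step 110 zmed 37.2 zmax 57.7 [536.1 264. ] [25.5 93.4] 56.8
cartAall 564 zmed 82.1 zmax 106.6 [545.  282.9] [108.1 104.3] 82.8
[  3.70303449  99.26258146 100.97426466 103.31710179]
cartB top 220 zmed 72.6 zmax 82.0 [422.4 290.1] [62.  26.3] 5.1
cartB step 83 zmed 38.0 zmax 57.5 [416.3 280.6] [23.8 69. ] 70.6
cartBall 310 zmed 64.0 zmax 82.0 [425.4 294.7] [88.7 42.4] 0.9
[ 2.42183257 74.06355356 76.2219462  78.88936016]
carton 586 zmed 74.1 zmax 81.3 [ 481.4 -304.4] [92.4 57.3] 22.7
housing 927 zmed 65.7 zmax 69.5 [546.7  14.6] [109.9 118.8] 77.3
bed 1264 zmed 15.9 zmax 20.0 [447.6  31.6] [127.  156.9] 77.9
rail 141 zmed 41.9 zmax 45.9 [468.2  51.6] [ 74.7 146.7] 42.0
base 1833 zmed 16.0 zmax 45.9 [434.2  28.5] [184.6 163.2] 87.3
red 36 zmed 57.2 zmax 61.6 [ 630.8 -239.3] [17.4 18. ] 39.9
green 34 zmed 56.8 zmax 61.1 [ 655.5 -313.6] [19.1 15.1] 84.4
dropper 247 zmed 63.6 zmax 109.1 [681.9 250. ] [47.3 49.5] 30.5
latch 151 zmed 167.4 zmax 206.1 [610.9  -2.2] [25.6 51.1] 69.9
```

View pics/crop1.png

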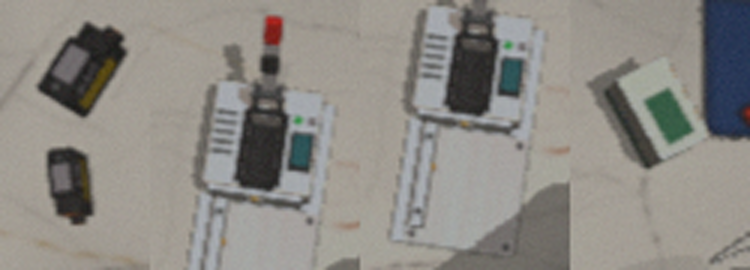

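Emit:
apply_moves(
  rows=[
    {"x": 427, "y": -480, "z": -53, "rz": 4.8},
    {"x": 427, "y": -480, "z": -53, "rz": 4.8},
    {"x": 427, "y": -480, "z": -53, "rz": 4.8},
    {"x": 427, "y": -480, "z": -53, "rz": 4.8},
    {"x": 427, "y": -480, "z": -53, "rz": 4.8},
    {"x": 427, "y": -480, "z": -53, "rz": 4.8},
    {"x": 427, "y": -480, "z": -53, "rz": 4.8},
    {"x": 427, "y": -480, "z": -53, "rz": 4.8},
    {"x": 427, "y": -480, "z": -53, "rz": 4.8},
    {"x": 427, "y": -480, "z": -53, "rz": 4.8},
  ],
)

```text
validation failed for argument at $.ro...
```

```bash
cat >> h.py <<'E'
def go(x,y,z,yaw):
    "tool-frame shift to a tool-down world target (mm, deg), for writing move rows"
    from scipy.spatial.transform import Rotation as Ro
    s=read_state(); R=s['tcp_rot']; c,q=np.cos(np.radians(yaw)),np.sin(np.radians(yaw))
    T=np.array([[c,q,0],[q,-c,0],[0,0,-1]])
    print('shift',np.round(R.T@(np.array([x,y,z])-s['position']*1e3),1),'turn/6deg',np.round(Ro.from_matrix(R.T@T).as_rotvec(degrees=True)/6,2))
def st():
    s=read_state(); R=s['tcp_rot']
    print('t %.2f'%s['time_s'],np.round(s['position']*1e3,1),'yaw %.1f'%np.degrees(np.arctan2(R[1,0],R[0,0])),'F',np.round(s['force'],1),'open %.3f grip %.1f'%(s['opening'],s['grasp_force']))
E
python3 - <<'E'
from h import *
st(); p=camera_params('wrist'); s=read_state(); R=s['tcp_rot']
print(p['fx'],R.T@(p['xyz']-s['position']),np.round(R.T@p['orientation'],3))
im,P=cloud('wrist'); save('w1.png',im); np.savez('/tmp/w1',im=im,P=P)
E
```

```text
t 0.10 [ 174.4 -599.6  246.7] yaw 16.2 F [ 0.3  0.3 -0.4] open 1.002 grip 0.0
275.70451775972873 [ 8.24951736e-02  5.26672690e-05 -1.36029995e-01] [[-0.001  0.954  0.299]
 [ 1.     0.001  0.   ]
 [-0.     0.299 -0.954]]
```

View pics/w1.png

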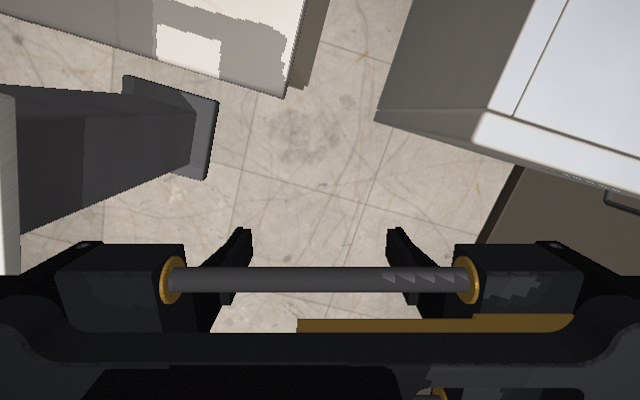

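The rows need all fields, it seems. I'll go in with the half-turned wrist, so the camera stays away from the latch.

```bash
python3 -c "
from h import *
go(600,0,370,167.5)"
```

```text
shift [ 576.1 -457.3 -122.3] turn/6deg [-0.000e+00 -2.000e-02 -2.522e+01]
```

Emit:
apply_moves(
  rows=[
    {"x": 0, "y": 0, "z": -60, "rx": 0, "ry": 0, "rz": -1.7, "claw": 0},
  ],
)

```text
time_s: 0.28
position: [0.1739, -0.5968, 0.3023]
tcp_rot: [[0.894, 0.449, -0.001], [0.449, -0.894, 0.014], [0.005, -0.013, -1.0]]
force: [0.8, -0.7, 0.2]
opening: 0.999
grasp_force: 0.0
```

Emit:
apply_moves(
  rows=[
    {"x": 649, "y": -342, "z": -68, "rx": 0, "ry": 0, "rz": -23.5, "claw": 0},
    {"x": 649, "y": -342, "z": -68, "rx": 0, "ry": 0, "rz": -23.5, "claw": 0},
    {"x": 649, "y": -342, "z": -68, "rx": 0, "ry": 0, "rz": -23.5, "claw": 0},
    {"x": 649, "y": -342, "z": -68, "rx": 0, "ry": 0, "rz": -23.5, "claw": 0},
    {"x": 649, "y": -342, "z": -68, "rx": 0, "ry": 0, "rz": -23.5, "claw": 0},
    {"x": 649, "y": -342, "z": -68, "rx": 0, "ry": 0, "rz": -23.5, "claw": 0},
    {"x": 649, "y": -342, "z": -68, "rx": 0, "ry": 0, "rz": -23.5, "claw": 0},
    {"x": 649, "y": -342, "z": -68, "rx": 0, "ry": 0, "rz": -23.5, "claw": 0},
    {"x": 649, "y": -342, "z": -68, "rx": 0, "ry": 0, "rz": -23.5, "claw": 0},
    {"x": 649, "y": -342, "z": -68, "rx": 0, "ry": 0, "rz": -23.5, "claw": 0},
  ],
)

```text
time_s: 1.52
position: [0.5393, -0.0936, 0.3653]
tcp_rot: [[-0.697, 0.717, -0.0], [0.717, 0.697, -0.0], [-0.0, -0.0, -1.0]]
force: [0.1, -0.4, 0.2]
opening: 1.003
grasp_force: 0.0
```

```bash
python3 -c "
from h import *
st();go(600,0,370,167.5)"
```

```text
t 1.52 [539.3 -93.6 365.3] yaw 134.2 F [ 0.1 -0.4  0.2] open 1.003 grip 0.0
shift [ 24.8 108.7  -4.7] turn/6deg [-0.   -0.   -5.55]
```

Emit:
apply_moves(
  rows=[
    {"x": 25, "y": 109, "z": -5, "rx": 0, "ry": 0, "rz": -5.5, "claw": 0},
    {"x": 25, "y": 109, "z": -5, "rx": 0, "ry": 0, "rz": -5.5, "claw": 0},
    {"x": 25, "y": 109, "z": -5, "rx": 0, "ry": 0, "rz": -5.5, "claw": 0},
    {"x": 25, "y": 109, "z": -5, "rx": 0, "ry": 0, "rz": -5.5, "claw": 0},
    {"x": 25, "y": 109, "z": -5, "rx": 0, "ry": 0, "rz": -5.5, "claw": 0},
  ],
)

```text
time_s: 2.15
position: [0.5995, -0.0023, 0.37]
tcp_rot: [[-0.973, 0.231, -0.001], [0.231, 0.973, 0.0], [0.001, -0.0, -1.0]]
force: [0.3, -0.1, 0.0]
opening: 1.0
grasp_force: 0.0
```

Run:
```python
from h import *
st(); im,P=cloud('wrist'); save('w2.png',im); np.savez('/tmp/w2',im=im,P=P)
```

```text
t 2.15 [599.5  -2.3 370. ] yaw 166.7 F [ 0.3 -0.1  0. ] open 1.000 grip 0.0
```

View pics/w2.png

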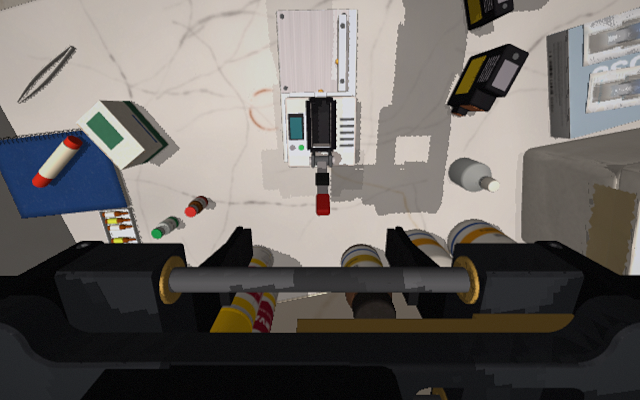

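Wrist view: bed at (277–357, 10–93), housing at (285–355, 95–165), pocket around (320,122), red tab at (323,205). Fit coder pose from the depth.

Run:
```python
from h import *
D=np.load('/tmp/w2.npz'); im,P=D['im'],D['P']
def box(n,u0,u1,v0,v1,z0,z1,extra=None):
    Q=P[v0:v1,u0:u1].reshape(-1,3); m=(Q[:,2]>z0)&(Q[:,2]<z1); Q=Q[m]*1e3
    r=cv2.minAreaRect(Q[:,:2].astype(np.float32)); print(n,len(Q),'z %.1f'%np.median(Q[:,2]),np.round(r[0],1),np.round(r[1],1),round(r[2],1)); return Q
h=box('housing',278,362,90,172,.062,.0685)
r=box('rail',330,358,8,94,.038,.046)
b=box('bed',270,362,4,96,.013,.019)
box('carton',75,170,90,170,.068,.08)
box('latchhi',308,336,165,220,.13,.25)
# coder-frame search: robust edges using yaw candidates
for yaw in (-12,-12.5,-13,-13.5,-14):
    c,s=np.cos(np.radians(yaw)),np.sin(np.radians(yaw)); A=np.array([[c,-s],[s,c]])
    f=lambda Q:np.round(np.percentile(Q[:,:2]@A,[1,50,99],axis=0).T,1).tolist()
    sp=lambda Q:[np.percentile(Q[:,:2]@A,99.,axis=0)-np.percentile(Q[:,:2]@A,1.,axis=0)]
    print(yaw,'h',f(h),'rail',f(r),'bed',f(b))
# red tab
hsv=cv2.cvtColor(im,cv2.COLOR_RGB2HSV); m=(hsv[...,1]>150)&((hsv[...,0]<8)|(hsv[...,0]>172)); m[:, :305]=0;m[:,340:]=0;m[:175]=0;m[220:]=0
Q=P[m]*1e3; print('tab',m.sum(),np.nanmedian(Q,0),np.nanmin(Q,0),np.nanmax(Q,0))
```

```text
housing 3631 z 65.3 [550.4  12.2] [109.3 116.9] 77.6
rail 614 z 41.0 [449.9  68.6] [ 12.8 105.3] 77.5
bed 5047 z 15.0 [437.1  33.4] [125.  124.2] 77.1
carton 2290 z 73.0 [ 483.8 -306.4] [93.  57.8] 23.0
latchhi 617 z 173.1 [616.9  -2.5] [17.3 45.8] 77.8
-12 h [[481.1, 533.9, 592.2], [72.9, 126.8, 179.8]] rail [[374.0, 424.3, 478.0], [155.4, 160.9, 166.5]] bed [[359.6, 413.4, 476.4], [62.4, 111.4, 178.8]]
-12.5 h [[479.9, 532.7, 591.1], [77.6, 131.4, 184.4]] rail [[372.5, 422.9, 476.6], [159.1, 164.6, 170.5]] bed [[358.6, 412.4, 475.5], [66.1, 115.0, 182.7]]
-13 h [[478.4, 531.8, 589.6], [82.3, 136.3, 189.2]] rail [[371.1, 421.4, 475.2], [162.4, 168.2, 174.6]] bed [[357.7, 411.0, 474.0], [69.7, 118.7, 185.9]]
-13.5 h [[477.0, 530.9, 588.2], [87.0, 140.8, 194.0]] rail [[369.6, 419.9, 473.7], [165.7, 171.9, 178.6]] bed [[356.7, 409.8, 472.8], [73.3, 122.0, 189.5]]
-14 h [[475.6, 529.3, 587.1], [91.6, 145.0, 198.7]] rail [[368.0, 418.4, 472.1], [169.0, 175.6, 182.6]] bed [[355.5, 409.0, 472.0], [76.8, 125.3, 193.3]]
tab 260 [626.93035965  -3.93310692 193.41575589] [617.75457925 -12.61166595 176.87917036] [638.07464363   4.20951197 201.76170835]
```

```bash
python3 -c "
from h import *
st();go(540,300,250,185)"
```

```text
t 2.20 [599.5  -2.5 370.1] yaw 166.7 F [-0.1 -0.5  0.3] open 0.998 grip 0.0
shift [127.7 280.6 120.2] turn/6deg [ 0.   -0.   -3.06]
```

Emit:
apply_moves(
  rows=[
    {"x": 128, "y": 281, "z": 120, "rx": 0, "ry": 0, "rz": -3.06, "claw": 0},
    {"x": 128, "y": 281, "z": 120, "rx": 0, "ry": 0, "rz": -3.06, "claw": 0},
    {"x": 128, "y": 281, "z": 120, "rx": 0, "ry": 0, "rz": -3.06, "claw": 0},
    {"x": 128, "y": 281, "z": 120, "rx": 0, "ry": 0, "rz": -3.06, "claw": 0},
    {"x": 128, "y": 281, "z": 120, "rx": 0, "ry": 0, "rz": -3.06, "claw": 0},
    {"x": 128, "y": 281, "z": 120, "rx": 0, "ry": 0, "rz": -3.06, "claw": 0},
    {"x": 128, "y": 281, "z": 120, "rx": 0, "ry": 0, "rz": -3.06, "claw": 0},
    {"x": 128, "y": 281, "z": 120, "rx": 0, "ry": 0, "rz": -3.06, "claw": 0},
  ],
)

```text
time_s: 3.2
position: [0.5404, 0.2993, 0.2511]
tcp_rot: [[-0.996, -0.088, 0.002], [-0.088, 0.996, -0.0], [-0.002, -0.0, -1.0]]
force: [0.5, -0.5, -0.4]
opening: 0.997
grasp_force: 0.0
```

Run:
```python
from h import *
st(); im,P=cloud('wrist'); save('w3.png',im); np.savez('/tmp/w3',im=im,P=P)
m=(P[...,2]>.065)&(P[...,2]<.085)&(abs(P[...,0]-.422)<.05)&(abs(P[...,1]-.29)<.05)
Q=P[m]*1e3; r=cv2.minAreaRect(Q[:,:2].astype(np.float32)); print('top46x26',len(Q),np.median(Q[:,2]),r)
m=(P[...,2]>.05)&(P[...,2]<.085)&(abs(P[...,0]-.422)<.05)&(abs(P[...,1]-.29)<.05)
Q=P[m]*1e3; print('all',cv2.minAreaRect(Q[:,:2].astype(np.float32)))
```

```text
t 3.20 [540.4 299.3 251.1] yaw -174.9 F [ 0.5 -0.5 -0.4] open 0.997 grip 0.0
top46x26 1147 74.00846563053342 ((433.9416198730469, 290.1269836425781), (45.85324478149414, 25.934284210205078), 4.503424644470215)
all ((426.01409912109375, 289.5025939941406), (61.75729751586914, 25.934284210205078), 4.503425121307373)
```

View pics/w3.png

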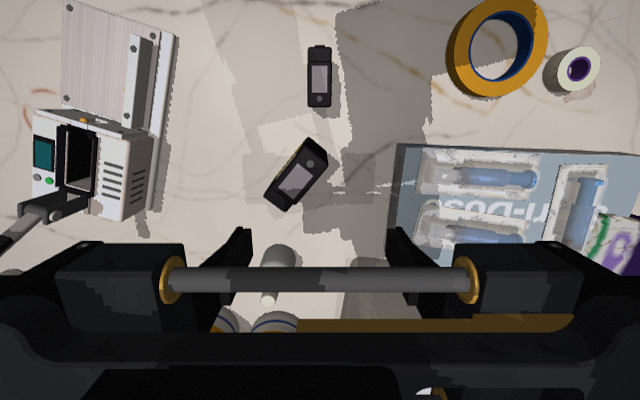

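Small cartridge at pixel (319,76), snout toward the robot, block 61.8×25.9 mm: matches. Going to grasp.

```bash
python3 -c "
from h import *
go(425,289.5,125,184.5);go(425,289.5,75,184.5)"
```

```text
shift [116.1   0.6 126. ] turn/6deg [-0.    0.02  0.09]
shift [116.2   0.6 176. ] turn/6deg [-0.    0.02  0.09]
```

Emit:
apply_moves(
  rows=[
    {"x": 60, "y": 0.6, "z": 60, "rx": 0, "ry": 0, "rz": 0.09, "claw": 0},
    {"x": 116, "y": 0.6, "z": 110, "rx": 0, "ry": 0.02, "rz": 0.09, "claw": 0},
    {"x": 116, "y": 0.6, "z": 126, "rx": 0, "ry": 0.02, "rz": 0.09, "claw": 0},
    {"x": 116, "y": 0.6, "z": 155, "rx": 0, "ry": 0.02, "rz": 0.09, "claw": 0},
    {"x": 116, "y": 0.6, "z": 176, "rx": 0, "ry": 0.02, "rz": 0.09, "claw": 0},
    {"x": 116, "y": 0.6, "z": 176, "rx": 0, "ry": 0.02, "rz": 0.09, "claw": 0},
    {"x": 116, "y": 0.6, "z": 176, "rx": 0, "ry": 0.02, "rz": 0.09, "claw": 255},
    {"x": 116, "y": 0.6, "z": 176, "rx": 0, "ry": 0.02, "rz": 0.09, "claw": 255},
    {"x": 116, "y": 0.6, "z": 176, "rx": 0, "ry": 0.02, "rz": 0.09, "claw": 255},
    {"x": 116, "y": 0.6, "z": 176, "rx": 0, "ry": 0.02, "rz": 0.09, "claw": 255},
  ],
)

```text
time_s: 4.5
position: [0.4239, 0.2911, 0.0747]
tcp_rot: [[-0.997, -0.081, -0.001], [-0.081, 0.997, 0.0], [0.001, 0.0, -1.0]]
force: [0.4, -0.2, 0.9]
opening: 0.632
grasp_force: 0.0
```

Emit:
apply_moves(
  rows=[
    {"x": 0, "y": 0, "z": 0, "rx": 0, "ry": 0, "rz": 0, "claw": 255},
    {"x": 0, "y": 0, "z": 0, "rx": 0, "ry": 0, "rz": 0, "claw": 255},
    {"x": 0, "y": 0, "z": 0, "rx": 0, "ry": 0, "rz": 0, "claw": 255},
    {"x": 0, "y": 0, "z": 0, "rx": 0, "ry": 0, "rz": 0, "claw": 255},
    {"x": 0, "y": 0, "z": 0, "rx": 0, "ry": 0, "rz": 0, "claw": 255},
    {"x": 0, "y": 0, "z": 0, "rx": 0, "ry": 0, "rz": 0, "claw": 255},
  ],
)

```text
time_s: 5.25
position: [0.4236, 0.2909, 0.0742]
tcp_rot: [[-0.997, -0.081, -0.002], [-0.081, 0.997, -0.0], [0.002, -0.0, -1.0]]
force: [0.1, -0.4, -0.3]
opening: 0.297
grasp_force: 29.8
```

```bash
python3 -c "
from h import *
go(542,14,185,167.5)"
```

```text
shift [ -95.3 -285.6 -111. ] turn/6deg [-0.   -0.02  2.86]
```

Emit:
apply_moves(
  rows=[
    {"x": 0, "y": 0, "z": -55, "rx": 0, "ry": 0, "rz": 0, "claw": 255},
    {"x": 0, "y": 0, "z": -111, "rx": 0, "ry": 0, "rz": 0, "claw": 255},
    {"x": -20, "y": -50, "z": -111, "rx": 0, "ry": 0, "rz": 0.5, "claw": 255},
    {"x": -38, "y": -105, "z": -111, "rx": 0, "ry": 0, "rz": 1, "claw": 255},
    {"x": -56, "y": -160, "z": -111, "rx": 0, "ry": 0, "rz": 2, "claw": 255},
    {"x": -74, "y": -215, "z": -111, "rx": 0, "ry": 0, "rz": 2.86, "claw": 255},
    {"x": -90, "y": -260, "z": -111, "rx": 0, "ry": -0.02, "rz": 2.86, "claw": 255},
    {"x": -95, "y": -286, "z": -111, "rx": 0, "ry": -0.02, "rz": 2.86, "claw": 255},
    {"x": -95, "y": -286, "z": -111, "rx": 0, "ry": -0.02, "rz": 2.86, "claw": 255},
    {"x": -95, "y": -286, "z": -111, "rx": 0, "ry": -0.02, "rz": 2.86, "claw": 255},
  ],
)

```text
time_s: 6.5
position: [0.5409, 0.0143, 0.1847]
tcp_rot: [[-0.976, 0.217, -0.002], [0.217, 0.976, 0.0], [0.002, 0.0, -1.0]]
force: [-0.3, -0.1, -0.5]
opening: 0.299
grasp_force: 29.8
```

Run:
```python
from h import *
st(); im,P=cloud('wrist'); save('w4.png',im); np.savez('/tmp/w4',im=im,P=P)
go(542,14,185,167.5); go(542,14,120,167.5)
```

```text
t 6.50 [540.9  14.3 184.7] yaw 167.5 F [-0.3 -0.1 -0.5] open 0.299 grip 29.8
shift [-1.2 -0.4 -0.2] turn/6deg [ 0.   -0.01  0.01]
shift [-1.3 -0.4 64.8] turn/6deg [ 0.   -0.01  0.01]
```

View pics/w4.png

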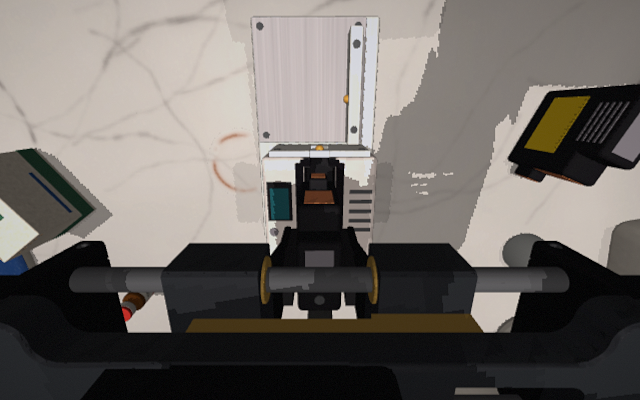

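Cartridge held, snout (319,185) in line with the pocket slot and end plunger (319,149). One quick recheck of the coder pose and snout from here.

Run:
```python
from h import *
D=np.load('/tmp/w4.npz'); P=D['P']; im=D['im']
c,s=np.cos(np.radians(-12.5)),np.sin(np.radians(-12.5)); A=np.array([[c,-s],[s,c]])
C=P.copy(); C[...,:2]=(P[...,:2]-[.497,.024])@A; C*=1e3
np.save('/tmp/C4',C)
f=lambda m:(m.sum(),np.round(np.percentile(C[m],[2,50,98],axis=0).T,1).tolist())
u=np.zeros((400,640),bool)
def reg(u0,u1,v0,v1,z0,z1):
    m=np.zeros((400,640),bool); m[v0:v1,u0:u1]=1; return m&(C[...,2]>z0)&(C[...,2]<z1)
print('rail',f(reg(340,385,15,150,38,46)))
m=reg(340,370,15,150,38,46); print(cv2.minAreaRect(P[m][:,:2].astype(np.float32)*1000)[2])
print('fence top',f(reg(255,380,140,165,64,71)))
print('housing',f(reg(255,380,155,240,62,68)))
print('lips',f(reg(280,380,150,225,68.2,75)))
print('snout',f(reg(300,340,165,210,100,160)))
print('held sides',f(reg(290,350,165,235,120,175)))
for v in range(160,232,8): print(v,[(int(C[v,x,0]),int(C[v,x,1]),int(C[v,x,2])) if C[v,x,2]==C[v,x,2] else None for x in (290,296,302,308,319,332,338,344)])
```

```text
rail (np.int64(1536), [[-106.8, -60.0, -3.9], [28.1, 33.7, 39.7], [39.0, 41.0, 42.6]])
77.71381378173828
fence top (np.int64(1215), [[-0.7, 4.1, 11.8], [-47.6, 0.2, 49.0], [64.1, 66.4, 69.7]])
housing (np.int64(5520), [[3.8, 36.9, 85.9], [-52.6, 7.1, 52.8], [63.0, 65.2, 67.5]])
lips (np.int64(449), [[2.8, 27.8, 68.6], [-22.6, 13.9, 22.9], [68.3, 69.3, 71.0]])
snout (np.int64(799), [[7.7, 15.9, 17.0], [-12.5, -0.6, 11.1], [116.3, 137.2, 158.9]])
held sides (np.int64(2359), [[8.0, 18.7, 35.5], [-13.6, -0.5, 14.7], [125.0, 168.4, 173.1]])
160 [(8, -27, 64), (8, -21, 63), (7, -15, 69), (7, -9, 69), (15, 0, 25), (7, 12, 68), (7, 17, 68), (8, 23, 63)]
168 [(15, -27, 64), (14, -21, 69), (15, -15, 65), (23, -11, 25), (23, 0, 25), (22, 14, 30), (15, 17, 67), (15, 23, 64)]
176 [(23, -27, 65), (22, -21, 70), (22, -15, 66), (32, -11, 24), (7, 0, 130), (31, 14, 30), (22, 18, 67), (23, 23, 66)]
184 [(30, -27, 66), (29, -21, 70), (16, -12, 119), (16, -8, 120), (11, 0, 136), (16, 9, 120), (30, 18, 67), (31, 24, 64)]
192 [(39, -27, 64), (37, -21, 69), (15, -11, 142), (15, -7, 143), (16, 0, 142), (16, 8, 141), (38, 18, 67), (39, 24, 64)]
200 [(47, -28, 65), (45, -21, 70), (16, -10, 159), (16, -6, 159), (15, 0, 160), (16, 8, 158), (17, 12, 154), (47, 24, 64)]
208 [(55, -28, 65), (54, -22, 67), (17, -9, 170), (17, -6, 170), (17, 0, 169), (17, 7, 168), (18, 11, 168), (55, 24, 64)]
216 [(64, -28, 65), (62, -22, 69), (22, -9, 169), (22, -6, 169), (22, 0, 170), (22, 7, 170), (22, 11, 169), (64, 25, 64)]
224 [(72, -29, 64), (71, -22, 68), (27, -10, 169), (27, -6, 170), (27, 0, 169), (27, 7, 169), (27, 11, 169), (72, 25, 65)]
```

Coder pose holds within 1 mm, cartridge is in line. Descend in stages.

Emit:
apply_moves(
  rows=[
    {"x": -1.4, "y": 0.2, "z": 0, "rx": 0, "ry": -0.01, "rz": 0.01, "claw": 255},
    {"x": -1.4, "y": 0.2, "z": 18, "rx": 0, "ry": -0.01, "rz": 0.01, "claw": 255},
    {"x": -1.4, "y": 0.2, "z": 28, "rx": 0, "ry": -0.01, "rz": 0.01, "claw": 255},
    {"x": -1.4, "y": 0.2, "z": 36, "rx": 0, "ry": -0.01, "rz": 0.01, "claw": 255},
    {"x": -1.4, "y": 0.2, "z": 44, "rx": 0, "ry": -0.01, "rz": 0.01, "claw": 255},
    {"x": -1.4, "y": 0.2, "z": 52, "rx": 0, "ry": -0.01, "rz": 0.01, "claw": 255},
  ],
)

```text
time_s: 7.3
position: [0.5402, 0.0138, 0.1343]
tcp_rot: [[-0.976, 0.217, -0.006], [0.217, 0.976, -0.0], [0.006, -0.002, -1.0]]
force: [-14.1, 0.3, 25.3]
opening: 0.293
grasp_force: 30.0
```

Rear lip contact (−14 N in x): back off 6 mm, shift 2.5 mm toward the bed, retry.

Emit:
apply_moves(
  rows=[
    {"x": 0, "y": 0, "z": -10, "rx": 0, "ry": 0, "rz": 0, "claw": 255},
    {"x": 2.5, "y": 0, "z": -10, "rx": 0, "ry": 0, "rz": 0, "claw": 255},
    {"x": 2.5, "y": 0, "z": -4, "rx": 0, "ry": 0, "rz": 0, "claw": 255},
    {"x": 2.5, "y": 0, "z": 0, "rx": 0, "ry": 0, "rz": 0, "claw": 255},
    {"x": 2.5, "y": 0, "z": 3, "rx": 0, "ry": 0, "rz": 0, "claw": 255},
  ],
)

```text
time_s: 7.92
position: [0.5379, 0.0147, 0.1308]
tcp_rot: [[-0.976, 0.217, -0.006], [0.217, 0.976, 0.001], [0.006, -0.001, -1.0]]
force: [-10.2, 1.9, 19.2]
opening: 0.296
grasp_force: 30.0
```

Run:
```python
from h import *
st(); im,P=cloud('wrist'); save('w5.png',im); np.savez('/tmp/w5',im=im,P=P)
c,s=np.cos(np.radians(-12.5)),np.sin(np.radians(-12.5)); A=np.array([[c,-s],[s,c]])
C=P.copy(); C[...,:2]=(P[...,:2]-[.497,.024])@A; C*=1e3
for v in range(150,232,6): print(v,[(int(C[v,x,0]),int(C[v,x,1]),int(C[v,x,2])) if C[v,x,2]==C[v,x,2] else None for x in (290,296,302,308,319,332,338,344,350)])
print((read_state()['position'][:2]-[.497,.024])@A*1e3)
```

```text
t 7.92 [537.9  14.7 130.8] yaw 167.5 F [-10.2   1.9  19.2] open 0.296 grip 30.0
150 [(-5, -26, 15), (-5, -21, 15), (-5, -15, 13), (-5, -10, 14), (-5, 0, 14), (-5, 11, 14), (-5, 17, 14), (-5, 22, 14), (-5, 28, 14)]
156 [(0, -26, 21), (0, -20, 22), (-1, -15, 22), (0, -9, 22), (0, 0, 21), (0, 11, 22), (0, 16, 22), (-1, 21, 24), (0, 27, 22)]
162 [(0, -23, 51), (0, -18, 51), (-1, -13, 52), (0, -8, 48), (-3, 0, 64), (-1, 10, 53), (0, 14, 51), (-1, 19, 52), (-1, 24, 53)]
168 [(0, -21, 66), (0, -17, 67), (0, -12, 66), (0, -8, 67), (0, 0, 66), (0, 9, 66), (0, 13, 67), (0, 18, 66), (0, 22, 66)]
174 [(6, -22, 63), (6, -17, 61), (5, -12, 64), (8, -8, 54), (14, 0, 25), (5, 9, 64), (5, 14, 66), (6, 18, 63), (5, 23, 64)]
180 [(10, -22, 64), (9, -17, 69), (9, -12, 70), (12, -8, 55), (20, 0, 25), (9, 9, 69), (9, 13, 70), (10, 18, 64), (10, 23, 65)]
186 [(13, -21, 70), (14, -17, 65), (18, -13, 52), (25, -10, 26), (11, 0, 78), (25, 11, 25), (15, 14, 63), (14, 18, 66), (14, 23, 67)]
192 [(18, -22, 68), (19, -17, 67), (23, -13, 52), (20, -8, 63), (15, 0, 80), (20, 9, 63), (20, 14, 63), (19, 18, 67), (20,
[... 158 characters left out ...]
2, 69), (29, -17, 66), (12, -10, 113), (13, -6, 112), (13, 0, 112), (12, 7, 113), (13, 11, 112), (28, 18, 67), (29, 23, 64)]
210 [(33, -22, 68), (33, -17, 67), (15, -10, 115), (16, -6, 114), (17, 0, 112), (16, 7, 113), (16, 11, 113), (33, 19, 67), (34, 24, 64)]
216 [(38, -22, 67), (38, -18, 67), (20, -10, 114), (19, -6, 115), (19, 0, 114), (19, 7, 115), (20, 11, 113), (38, 19, 67), (39, 24, 65)]
222 [(44, -23, 64), (43, -18, 67), (23, -10, 115), (23, -6, 114), (23, 0, 115), (23, 7, 116), (23, 11, 114), (43, 19, 68), (44, 24, 64)]
228 [(30, -18, 107), (48, -18, 67), (25, -10, 120), (25, -6, 119), (25, 0, 119), (25, 7, 119), (25, 10, 118), (48, 19, 67), (31, 19, 107)]
[41.68734049 -0.28288191]
```

View pics/w5.png

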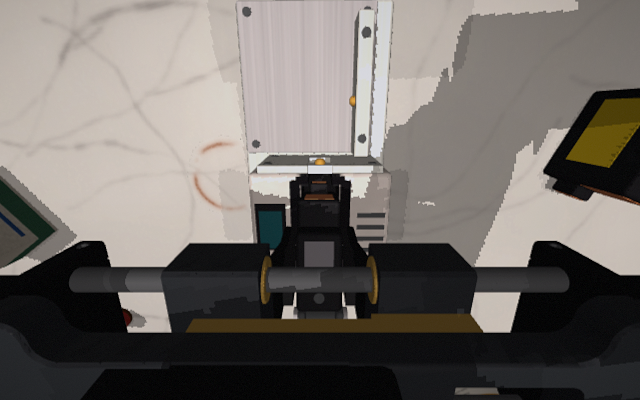

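Run:
```python
from h import *
c,s=np.cos(np.radians(-12.5)),np.sin(np.radians(-12.5)); A=np.array([[c,-s],[s,c]])
for n in ('/tmp/w2.npz','/tmp/w3.npz','/tmp/top.npz'):
    P=np.load(n)['P']; C=P.copy(); C[...,:2]=(P[...,:2]-[.497,.024])@A; C=(C*1e3).reshape(-1,3)
    for y0 in (-17,-9,0,9,17):
        m=(abs(C[:,1]-y0)<2)&(C[:,0]>55)&(C[:,0]<125)&(C[:,2]>5)&(C[:,2]<130); Q=C[m]; Q=Q[np.argsort(Q[:,0])]
        print(n[5:7],y0,' '.join('%d/%d'%(a,b) for a,_,b in Q[::max(1,len(Q)//28)]))
```

```text
w2 -17 55/67 57/66 58/68 60/67 62/66 63/67 65/67 66/68 68/67 69/67 71/66 72/67 74/66 75/68 77/67 79/67 80/67 81/69 83/68 85/69 86/69 88/69 88/113 89/114 90/64 92/65 92/116 93/118 95/116 96/116 109/65
w2 -9 55/25 57/24 59/24 60/24 62/24 64/24 67/25 69/23 72/25 74/23 77/25 79/23 80/57 80/30 81/64 82/65 83/67 85/68 85/85 86/109 86/117 87/119 88/115 89/117 90/65 90/118 92/118 93/118 93/64 95/119 96/118 97/119 99/116 102/118
w2 0 55/26 57/23 61/24 62/24 66/25 67/24 71/24 72/23 76/25 77/23 80/46 80/58 81/66 82/67 83/68 85/69 86/72 87/114 88/117 89/65 89/117 90/64 91/117 92/64 92/64 93/119 94/63 94/120 96/120 97/124 98/125 99/127
w2 9 56/26 57/25 59/26 61/26 62/26 64/25 66/24 67/25 69/25 71/26 72/25 74/26 76/25 78/24 79/25 80/60 80/47 80/33 80/32 81/65 82/68 84/67 85/69 85/67 86/101 87/68 87/113 88/115 89/65 89/117 90/65 91/119 92/119 92/64 94/118 94/63 95/117 96/118 98/118 100/116 102/121
w2 17 55/66 56/66 58/66 59/65 61/66 62/65 64/64 65/64 67/64 68/65 70/65 72/65 73/63 75/65 76/65 78/66 80/63 81/66 82/66 84/65 85/68 87/68 89/114 89/64 90/116 91/63 91/116 92/117 94/65 94/117 95/65 97/118 
[... 1195 characters left out ...]
9/29 62/26 65/29 69/27 73/21 74/30 75/54 76/36 76/63 76/36 77/47 77/18 78/68 80/62 80/115 80/72 81/124 81/98 81/69 81/83 84/124 87/121 89/125 93/120
to 0 55/24 55/25 59/23 60/29 64/26 67/28 71/22 71/24 74/24 75/23 76/58 76/29 76/43 77/57 77/26 77/41 78/61 79/61 80/72 80/67 82/73 83/120 84/116 86/121 87/118 88/62 89/121 90/67 92/122 93/65 93/127 95/62
to 9 57/25 60/22 63/26 66/25 69/25 69/26 72/27 73/25 76/54 76/26 76/40 77/51 77/62 77/61 78/71 80/65 82/70 83/113 84/111 86/116 86/64 86/115 88/120 88/121 90/62 92/117 93/61 94/60 95/117
to 17 57/65 59/27 60/65 62/25 62/66 64/30 64/44 65/67 66/51 68/55 69/64 70/63 72/66 72/66 76/60 78/67 81/67 82/114 83/72 84/117 88/116 89/61 91/116 91/63 94/116
```

Emit:
apply_moves(
  rows=[
    {"x": 0, "y": 0, "z": -20, "rx": 0, "ry": 0, "rz": 0, "claw": 255},
    {"x": 0, "y": 0, "z": -45, "rx": 0, "ry": 0, "rz": 0, "claw": 255},
    {"x": 0, "y": 0, "z": -45, "rx": 0, "ry": 0, "rz": 0, "claw": 255},
  ],
)

```text
time_s: 8.35
position: [0.54, 0.0143, 0.1755]
tcp_rot: [[-0.976, 0.217, 0.0], [0.217, 0.976, -0.0], [-0.0, -0.0, -1.0]]
force: [-1.1, 0.8, 0.6]
opening: 0.292
grasp_force: 30.0
```

Cartridge pitched ~11° in the pads against the rear lip. I'll set it on the bed to level it, and regrasp.

```bash
cat >> h.py <<'E'
c_,s_=np.cos(np.radians(-12.5)),np.sin(np.radians(-12.5)); A_=np.array([[c_,-s_],[s_,c_]]); O_=np.array([497.,24.])
def goc(x,y,z,yaw=167.5):
    w=A_@[x,y]+O_; go(w[0],w[1],z,yaw)
def cod(P): # world m -> coder mm
    C=P*1e3; C[...,:2]=(C[...,:2]-O_)@A_; return C
E
python3 -c "
from h import *
print(cod(read_state()['position'].copy()))
goc(-68,-14,175);goc(-68,-14,92)"
```

```text
[ 4.41291376e+01 -1.66537007e-01  1.75469672e+02]
shift [112.1 -14.    0.4] turn/6deg [-0.    0.   -0.01]
shift [112.1 -13.9  83.4] turn/6deg [-0.    0.   -0.01]
```

Emit:
apply_moves(
  rows=[
    {"x": 60, "y": -7, "z": 0, "rx": 0, "ry": 0, "rz": 0, "claw": 255},
    {"x": 112, "y": -14, "z": 0, "rx": 0, "ry": 0, "rz": 0, "claw": 255},
    {"x": 112, "y": -14, "z": 30, "rx": 0, "ry": 0, "rz": 0, "claw": 255},
    {"x": 112, "y": -14, "z": 65, "rx": 0, "ry": 0, "rz": 0, "claw": 255},
    {"x": 112, "y": -14, "z": 76, "rx": 0, "ry": 0, "rz": 0, "claw": 255},
    {"x": 112, "y": -14, "z": 82, "rx": 0, "ry": 0, "rz": 0, "claw": 255},
    {"x": 112, "y": -14, "z": 83, "rx": 0, "ry": 0, "rz": 0, "claw": 255},
    {"x": 112, "y": -14, "z": 83, "rx": 0, "ry": 0, "rz": 0, "claw": 140},
    {"x": 112, "y": -14, "z": 83, "rx": 0, "ry": 0, "rz": 0, "claw": 140},
    {"x": 112, "y": -14, "z": 83, "rx": 0, "ry": 0, "rz": 0, "claw": 140},
  ],
)

```text
time_s: 9.6
position: [0.4288, 0.0247, 0.0924]
tcp_rot: [[-0.976, 0.218, 0.002], [0.218, 0.976, -0.001], [-0.002, -0.0, -1.0]]
force: [0.0, -0.2, 0.2]
opening: 0.442
grasp_force: 0.0
```

Run:
```python
from h import *
st(); p=camera_params('wrist');im,P=cloud('wrist'); save('w6.png',im); C=cod(P); np.savez('/tmp/w6',im=im,C=C)
for v in range(150,235,6): print(v,[(int(C[v,x,0]),int(C[v,x,1]),int(C[v,x,2])) if C[v,x,2]==C[v,x,2] else None for x in (302,308,319,332,338)])
im,P=cloud('top');C=cod(P)
m=(C[...,2]>72)&(C[...,2]<110)&(C[...,0]>-140)&(C[...,0]<-10)&(abs(C[...,1])<45);print(m.sum())
print(cod(read_state()['position'].copy()))
```

```text
t 9.60 [428.8  24.7  92.4] yaw 167.4 F [ 0.  -0.2  0.2] open 0.442 grip 0.0
150 [(-118, -27, 14), (-118, -22, 15), (-118, -13, 14), (-118, -3, 15), (-118, 0, 16)]
156 [(-114, -27, 15), (-114, -22, 16), (-114, -13, 14), (-114, -3, 14), (-113, 0, 14)]
162 [(-109, -27, 15), (-109, -22, 15), (-109, -13, 14), (-109, -3, 15), (-109, 0, 14)]
168 [(-104, -27, 14), (-104, -22, 15), (-104, -13, 15), (-104, -3, 15), (-104, 0, 14)]
174 [(-99, -27, 13), (-99, -22, 15), (-100, -13, 16), (-99, -3, 15), None]
180 [(-94, -27, 14), (-94, -22, 14), (-95, -13, 15), (-94, -3, 14), (-94, 1, 14)]
186 [(-89, -27, 15), (-90, -22, 16), (-95, -13, 34), (-89, -3, 14), (-89, 1, 15)]
192 [(-84, -27, 14), (-86, -22, 21), (-92, -14, 40), (-86, -3, 21), (-84, 1, 14)]
198 [(-86, -26, 34), (-86, -22, 36), (-88, -14, 41), (-87, -4, 37), (-79, 1, 15)]
204 [(-86, -25, 49), (-87, -21, 51), (-87, -14, 51), (-87, -5, 50), (-74, 1, 14)]
210 [(-86, -24, 61), (-87, -21, 63), (-87, -14, 62), (-87, -5, 63), (-69, 1, 15)]
216 [(-86, -24, 71), (-87, -20, 73), (-86, -14, 72), (-87, -6, 72), (-86, -2, 70)]
222 [(-84, -24, 75), (-84, -20, 75), (-84, -14, 75), (-84, -6, 74), (-84, -2, 74)]
228 [(-80, -24, 75), (-80, -20, 75), (-80, -14, 74), (-80, -6, 75), (-79, -2, 74)]
234 [(-76, -24, 75), (-76, -20, 75), (-76, -14, 75), (-76, -6, 75), (-76, -2, 74)]
0
[-66.89372231 -14.13941459  92.22367522]
```

Run:
```python
from h import *
D=np.load('/tmp/w6.npz');C=D['C']
def prof(y0,z0,z1,x0,x1,w=2):
    m=(abs(C[...,1]-y0)<w)&(C[...,2]>z0)&(C[...,2]<z1)&(C[...,0]>x0)&(C[...,0]<x1); q=np.sort(C[m][:,0]); print(y0,z0,len(q),q[:3],q[-3:])
prof(34,38,46,-130,0); prof(34,20,36,-130,-90)
for y in (-50,-30,-10,10): prof(y,10,19,-140,-95)
for x0 in (-95,-80,-60,-40):
    m=(abs(C[...,0]-x0)<2)&(C[...,2]>38)&(C[...,2]<46)&(C[...,1]>15)&(C[...,1]<60); q=np.sort(C[m][:,1]); print('rail y',x0,len(q),q[:2],q[-2:])
m=(C[...,2]>60)&(C[...,2]<80)&(C[...,0]<-70)&(C[...,0]>-95)&(abs(C[...,1]+14)<14.5); q=C[m]; print('cart y',np.percentile(q[:,1],[1,99]), 'front yaw', np.polyfit(*(lambda k:(k[:,1],k[:,0]))(C[204:214,302:338].reshape(-1,3)),1))
goc(-58,-14.2,90.5)
```

```text
34 38 486 [-109.24371286 -109.22723479 -109.14495091] [-39.14961527 -39.13719782 -38.67130388]
34 20 22 [-109.2160949  -109.19751316 -109.17245619] [-108.85317471 -108.79326429 -108.71941218]
-50 10 195 [-124.37920873 -124.36077128 -124.32068298] [-95.64227167 -95.56332979 -95.003417  ]
-30 10 196 [-125.07109593 -124.39771466 -124.38524592] [-95.74866427 -95.68035999 -95.10159292]
-10 10 189 [-125.0347695  -124.34837606 -124.31921432] [-95.76117432 -95.72440348 -95.66950351]
10 10 187 [-125.00051282 -124.48206832 -124.3142193 ] [-95.6745129  -95.46349648 -95.44906743]
rail y -95 92 [27.91963481 27.92356664] [39.18738985 39.23690509]
rail y -80 84 [27.72638465 28.06029067] [39.52897075 39.79800915]
rail y -60 75 [27.93103819 27.94255512] [39.71552666 39.84674086]
rail y -40 15 [32.72282707 33.48248122] [35.97249767 36.03666161]
 ** On entry to DLASCL parameter number  4 had an illegal value
 ** On entry to DLASCL parameter number  4 had an illegal value
 ** On entry to DLASCL parameter number  4 had an illegal value
 ** On entry to DLASCL parameter number  4 had an illegal value
 ** On entry to DLASCL parameter number  5 had an illegal value
 ** On entry to DLASCL parameter number  4 had an illegal valueTraceback (most recent call last):
  File "<stdin>", line 9, in <module>
    c, resids, rank, s = lstsq(lhs, rhs, rcond)
                         ~~~~~^^^^^^^^^^^^^^^^^
    x, resids, rank, s = _umath_linalg.lstsq(a, b, rcond,
                         ~~~~~~~~~~~~~~~~~~~^^^^^^^^^^^^^
                                             signature=signature)
                                             ^^^^^^^^^^^^^^^^^^^^
    raise LinAlgError("SVD did not converge in Linear Least Squares")
numpy.linalg.LinAlgError: SVD did not converge in Linear Least Squares
```

Cartridge stands level on the bed; the coder sits ~0.8 mm nearer than modelled. Regrasp 9 mm further back.

Emit:
apply_moves(
  rows=[
    {"x": -9, "y": 0, "z": 0, "rx": 0, "ry": 0, "rz": 0, "claw": 140},
    {"x": -9, "y": 0, "z": 1.7, "rx": 0, "ry": 0, "rz": 0, "claw": 140},
    {"x": -9, "y": 0, "z": 1.7, "rx": 0, "ry": 0, "rz": 0, "claw": 255},
    {"x": -9, "y": 0, "z": 1.7, "rx": 0, "ry": 0, "rz": 0, "claw": 255},
    {"x": -9, "y": 0, "z": 1.7, "rx": 0, "ry": 0, "rz": 0, "claw": 255},
    {"x": -9, "y": 0, "z": 1.7, "rx": 0, "ry": 0, "rz": 0, "claw": 255},
    {"x": -9, "y": 0, "z": 1.7, "rx": 0, "ry": 0, "rz": 0, "claw": 255},
    {"x": -9, "y": 0, "z": 1.7, "rx": 0, "ry": 0, "rz": 0, "claw": 255},
  ],
)

```text
time_s: 10.7
position: [0.4372, 0.0227, 0.0902]
tcp_rot: [[-0.976, 0.218, 0.001], [0.218, 0.976, -0.001], [-0.001, -0.0, -1.0]]
force: [-0.3, 0.5, -1.2]
opening: 0.296
grasp_force: 30.0
```

Run:
```python
from h import *
st(); im,P=cloud('wrist'); C=cod(P); t=cod(read_state()['position'].copy()); print(t)
q=C[200:214,304:336].reshape(-1,3); q=q[np.isfinite(q[:,0])]; print('front',np.median(q[:,0]),'snout y',np.nanmedian(C[186:192,300:340][C[186:192,300:340,2]>30],axis=0))
m=(abs(C[...,1]-34)<2)&(C[...,2]>38)&(C[...,2]<46); print('rail end',np.sort(C[m][:,0])[:5])
goc(t[0]+102.8,0,170)
```

```text
t 10.70 [437.2  22.7  90.2] yaw 167.4 F [-0.3  0.5 -1.2] open 0.296 grip 30.0
[-58.12961488 -14.15704778  90.22246131]
front -86.07651388958746 snout y [-86.91988044 -14.38226647  41.85520551]
rail end [-109.1011692  -108.9949923  -108.98426059 -108.95979738 -108.86434592]
shift [-102.9   14.3  -79.7] turn/6deg [-0.    0.01 -0.01]
```

Emit:
apply_moves(
  rows=[
    {"x": 0, "y": 0, "z": -50, "rx": 0, "ry": 0, "rz": 0, "claw": 255},
    {"x": 0, "y": 0, "z": -80, "rx": 0, "ry": 0, "rz": 0, "claw": 255},
    {"x": -50, "y": 7, "z": -80, "rx": 0, "ry": 0, "rz": 0, "claw": 255},
    {"x": -90, "y": 14, "z": -80, "rx": 0, "ry": 0, "rz": 0, "claw": 255},
    {"x": -102.8, "y": 14.4, "z": -80, "rx": 0, "ry": 0, "rz": 0, "claw": 255},
    {"x": -102.8, "y": 14.4, "z": -80, "rx": 0, "ry": 0, "rz": 0, "claw": 255},
    {"x": -102.8, "y": 14.4, "z": -62, "rx": 0, "ry": 0, "rz": 0, "claw": 255},
    {"x": -102.8, "y": 14.4, "z": -56, "rx": 0, "ry": 0, "rz": 0, "claw": 255},
    {"x": -102.8, "y": 14.4, "z": -54, "rx": 0, "ry": 0, "rz": 0, "claw": 255},
    {"x": -102.8, "y": 14.4, "z": -52, "rx": 0, "ry": 0, "rz": 0, "claw": 255},
  ],
)

```text
time_s: 12.0
position: [0.5404, 0.0145, 0.1426]
tcp_rot: [[-0.976, 0.218, 0.001], [0.218, 0.976, -0.001], [-0.001, -0.0, -1.0]]
force: [-0.2, 0.5, -1.0]
opening: 0.299
grasp_force: 30.0
```

Run:
```python
from h import *
st(); print(cod(read_state()['position'].copy()))
```

```text
t 12.00 [540.4  14.5 142.6] yaw 167.4 F [-0.2  0.5 -1. ] open 0.299 grip 30.0
[4.44272599e+01 1.14374830e-01 1.42572037e+02]
```

Emit:
apply_moves(
  rows=[
    {"x": 0, "y": 0, "z": 3, "rx": 0, "ry": 0, "rz": 0, "claw": 255},
    {"x": 0, "y": 0, "z": 6, "rx": 0, "ry": 0, "rz": 0, "claw": 255},
    {"x": 0, "y": 0, "z": 9, "rx": 0, "ry": 0, "rz": 0, "claw": 255},
  ],
)

```text
time_s: 12.38
position: [0.5407, 0.0144, 0.1332]
tcp_rot: [[-0.976, 0.218, 0.001], [0.218, 0.976, -0.001], [-0.001, -0.0, -1.0]]
force: [-0.2, -0.3, -1.1]
opening: 0.296
grasp_force: 30.0
```

Free. Continue down.

Emit:
apply_moves(
  rows=[
    {"x": 0, "y": 0, "z": 7, "rx": 0, "ry": 0, "rz": 0, "claw": 255},
    {"x": 0, "y": 0, "z": 14, "rx": 0, "ry": 0, "rz": 0, "claw": 255},
    {"x": 0, "y": 0, "z": 21, "rx": 0, "ry": 0, "rz": 0, "claw": 255},
    {"x": 0, "y": 0, "z": 27, "rx": 0, "ry": 0, "rz": 0, "claw": 255},
    {"x": 0, "y": 0, "z": 31, "rx": 0, "ry": 0, "rz": 0, "claw": 255},
    {"x": 0, "y": 0, "z": 32.5, "rx": 0, "ry": 0, "rz": 0, "claw": 255},
  ],
)

```text
time_s: 13.12
position: [0.5406, 0.0145, 0.1005]
tcp_rot: [[-0.976, 0.218, 0.001], [0.218, 0.976, -0.0], [-0.001, -0.0, -1.0]]
force: [-0.4, -0.4, -0.9]
opening: 0.298
grasp_force: 30.0
```

Emit:
apply_moves(
  rows=[
    {"x": 0, "y": 0, "z": 0.5, "rx": 0, "ry": 0, "rz": 0, "claw": 130},
    {"x": 0, "y": 0, "z": 0.5, "rx": 0, "ry": 0, "rz": 0, "claw": 130},
    {"x": 0, "y": 0, "z": 0.5, "rx": 0, "ry": 0, "rz": 0, "claw": 130},
    {"x": 0, "y": 0, "z": -10, "rx": 0, "ry": 0, "rz": 0, "claw": 130},
    {"x": 0, "y": 0, "z": -60, "rx": 0, "ry": 0, "rz": 0, "claw": 130},
  ],
)

```text
time_s: 13.75
position: [0.5387, 0.0147, 0.1596]
tcp_rot: [[-0.976, 0.218, -0.006], [0.218, 0.976, 0.001], [0.006, -0.001, -1.0]]
force: [1.3, -0.2, 0.5]
opening: 0.487
grasp_force: 0.0
```

Run:
```python
from h import *
st(); im,P=cloud('wrist'); C=cod(P); save('w7.png',im)
for v in range(160,232,6): print(v,[(int(C[v,x,0]),int(C[v,x,1]),int(C[v,x,2])) if C[v,x,2]==C[v,x,2] else None for x in (306,312,319,326,332)])
D=np.load('/tmp/w2.npz'); im,P=D['im'],cod(D['P']); hsv=cv2.cvtColor(im,cv2.COLOR_RGB2HSV); m=(hsv[...,1]>150)&((hsv[...,0]<8)|(hsv[...,0]>172)); m[:, :305]=0;m[:,340:]=0;m[:175]=0;m[220:]=0
Q=P[m]; print('tab',np.round(np.nanpercentile(Q,[3,50,97],axis=0),1))
goc(133,1,245);goc(133,1,200)
```

```text
t 13.75 [538.7  14.7 159.6] yaw 167.4 F [ 1.3 -0.2  0.5] open 0.487 grip 0.0
160 [(0, -10, 67), (0, -5, 66), (0, 0, 67), (0, 5, 66), (0, 11, 66)]
166 [(6, -10, 63), (9, -6, 49), (8, 0, 52), (13, 7, 24), (5, 11, 65)]
172 [(10, -10, 68), (14, -6, 52), (13, 0, 52), (16, 6, 42), (10, 11, 68)]
178 [(16, -11, 65), (15, -5, 67), (15, 0, 69), (15, 6, 68), (16, 11, 65)]
184 [(16, -10, 84), (17, -5, 82), (16, 0, 83), (16, 5, 84), (16, 10, 84)]
190 [(21, -10, 84), (21, -5, 84), (21, 0, 85), (21, 5, 84), (21, 10, 85)]
196 [(26, -10, 84), (26, -5, 84), (26, 0, 84), (26, 5, 86), (26, 10, 84)]
202 [(31, -10, 85), (31, -5, 85), (31, 0, 84), (31, 5, 86), (31, 10, 84)]
208 [(32, -9, 97), (32, -5, 97), (31, 0, 98), (32, 5, 97), (32, 10, 96)]
214 [(36, -9, 99), (36, -5, 99), (36, 0, 99), (35, 5, 100), (36, 9, 99)]
220 [(41, -9, 99), (41, -5, 100), (41, 0, 99), (41, 5, 99), (40, 9, 100)]
226 [(45, -9, 100), (46, -5, 100), (45, 0, 102), (45, 5, 100), (46, 10, 100)]
tab [[124.8  -6.1 178.6]
 [132.9   1.  193.4]
 [142.7   8.1 201.4]]
shift [-86.4   0.7 -77. ] turn/6deg [-0.    0.09 -0.01]
shift [-85.9   0.7 -32. ] turn/6deg [-0.    0.09 -0.01]
```

Cartridge seated (step at z 85, top at 100 as expected). Now the latch.

Emit:
apply_moves(
  rows=[
    {"x": 0, "y": 0, "z": -50, "rx": 0, "ry": 0.09, "rz": 0, "claw": 130},
    {"x": -5, "y": 0.7, "z": -84, "rx": 0, "ry": 0.09, "rz": 0, "claw": 130},
    {"x": -50, "y": 0.7, "z": -84, "rx": 0, "ry": 0.09, "rz": 0, "claw": 130},
    {"x": -87.5, "y": 0.7, "z": -84, "rx": 0, "ry": 0.09, "rz": 0, "claw": 130},
    {"x": -87.5, "y": 0.7, "z": -84, "rx": 0, "ry": 0.09, "rz": 0, "claw": 130},
    {"x": -87.5, "y": 0.7, "z": -55, "rx": 0, "ry": 0.09, "rz": 0, "claw": 130},
    {"x": -87.5, "y": 0.7, "z": -33, "rx": 0, "ry": 0.09, "rz": 0, "claw": 130},
    {"x": -87.5, "y": 0.7, "z": -33, "rx": 0, "ry": 0.09, "rz": 0, "claw": 130},
    {"x": -87.5, "y": 0.7, "z": -33, "rx": 0, "ry": 0.09, "rz": 0, "claw": 255},
    {"x": -87.5, "y": 0.7, "z": -33, "rx": 0, "ry": 0.09, "rz": 0, "claw": 255},
  ],
)

```text
time_s: 15.05
position: [0.6267, -0.0039, 0.1954]
tcp_rot: [[-0.976, 0.217, -0.006], [0.217, 0.976, 0.001], [0.006, -0.0, -1.0]]
force: [0.6, -0.2, -0.3]
opening: 0.342
grasp_force: 0.0
```

Emit:
apply_moves(
  rows=[
    {"x": 0, "y": 0, "z": 0, "rx": 0, "ry": 0, "rz": 0, "claw": 255},
    {"x": 0, "y": 0, "z": 0, "rx": 0, "ry": 0, "rz": 0, "claw": 255},
    {"x": 0, "y": 0, "z": 0, "rx": 0, "ry": 0, "rz": 0, "claw": 255},
  ],
)

```text
time_s: 15.42
position: [0.6266, -0.0041, 0.1946]
tcp_rot: [[-0.976, 0.218, -0.007], [0.218, 0.976, 0.001], [0.007, -0.0, -1.0]]
force: [0.3, 0.1, 3.1]
opening: 0.191
grasp_force: 30.0
```

Run:
```python
from h import *
st(); t=cod(read_state()['position'].copy()); print(t)
# arc: grasp point = TCP + 6 mm down
r=np.hypot(t[0]-94.2,t[2]-6-113); th=np.arctan2(t[2]-6-113,-(t[0]-94.2)); print(r,th)
for a in np.linspace(th,0,11):
    print(round(a,2),'x',round(t[0]-(94.2-r*np.cos(a)),1),'z',round(t[2]-(119+r*np.sin(a)),1))
```

```text
t 15.43 [626.6  -4.1 194.6] yaw 167.4 F [0.3 0.1 3.1] open 0.191 grip 30.0
[132.62723235   0.66592973 194.61420768]
84.81839770543672 2.04098336325237
2.04 x 0.0 z 0.0
1.84 x 16.1 z -6.2
1.63 x 33.2 z -9.0
1.43 x 50.4 z -8.3
1.22 x 67.2 z -4.2
1.02 x 82.8 z 3.3
0.82 x 96.5 z 13.8
0.61 x 107.8 z 26.9
0.41 x 116.3 z 41.9
0.2 x 121.5 z 58.4
0.0 x 123.2 z 75.6
```

Emit:
apply_moves(
  rows=[
    {"x": 16, "y": 0, "z": -6.2, "rx": 0, "ry": 0, "rz": 0, "claw": 255},
    {"x": 33, "y": 0, "z": -9, "rx": 0, "ry": 0, "rz": 0, "claw": 255},
    {"x": 50.4, "y": 0, "z": -8.3, "rx": 0, "ry": 0, "rz": 0, "claw": 255},
    {"x": 67.2, "y": 0, "z": -4.2, "rx": 0, "ry": 0, "rz": 0, "claw": 255},
    {"x": 67.2, "y": 0, "z": -4.2, "rx": 0, "ry": 0, "rz": 0, "claw": 255},
  ],
)

```text
time_s: 16.05
position: [0.5589, 0.0109, 0.1997]
tcp_rot: [[-0.976, 0.217, -0.01], [0.217, 0.976, 0.001], [0.01, -0.001, -1.0]]
force: [-1.5, -0.4, 8.1]
opening: 0.19
grasp_force: 30.0
```

Emit:
apply_moves(
  rows=[
    {"x": 15.6, "y": 0, "z": 7.5, "rx": 0, "ry": 0, "rz": 0, "claw": 255},
    {"x": 29.3, "y": 0, "z": 18, "rx": 0, "ry": 0, "rz": 0, "claw": 255},
    {"x": 40.6, "y": 0, "z": 31.1, "rx": 0, "ry": 0, "rz": 0, "claw": 255},
    {"x": 49.1, "y": 0, "z": 46.1, "rx": 0, "ry": 0, "rz": 0, "claw": 255},
    {"x": 54.3, "y": 0, "z": 62.6, "rx": 0, "ry": 0, "rz": 0, "claw": 255},
    {"x": 56, "y": 0, "z": 76, "rx": 0, "ry": 0, "rz": 0, "claw": 255},
    {"x": 56, "y": 0, "z": 79, "rx": 0, "ry": 0, "rz": 0, "claw": 255},
  ],
)

```text
time_s: 16.92
position: [0.5041, 0.023, 0.1194]
tcp_rot: [[-0.976, 0.217, -0.012], [0.217, 0.976, 0.002], [0.012, -0.001, -1.0]]
force: [-2.4, -2.3, 2.7]
opening: 0.189
grasp_force: 30.0
```

Emit:
apply_moves(
  rows=[
    {"x": 0, "y": 0, "z": 1.5, "rx": 0, "ry": 0, "rz": 0, "claw": 255},
    {"x": 0, "y": 0, "z": 3, "rx": 0, "ry": 0, "rz": 0, "claw": 255},
    {"x": 0, "y": 0, "z": 3, "rx": 0, "ry": 0, "rz": 0, "claw": 255},
  ],
)

```text
time_s: 17.3
position: [0.5041, 0.023, 0.117]
tcp_rot: [[-0.976, 0.217, -0.011], [0.217, 0.976, 0.002], [0.011, -0.001, -1.0]]
force: [-3.2, -3.7, 2.4]
opening: 0.187
grasp_force: 30.0
```

Emit:
apply_moves(
  rows=[
    {"x": 0, "y": 0, "z": 2, "rx": 0, "ry": 0, "rz": 0, "claw": 255},
    {"x": 0, "y": 0, "z": 2, "rx": 0, "ry": 0, "rz": 0, "claw": 110},
    {"x": 0, "y": 0, "z": 2, "rx": 0, "ry": 0, "rz": 0, "claw": 110},
    {"x": 0, "y": 0, "z": 2, "rx": 0, "ry": 0, "rz": 0, "claw": 110},
    {"x": 0, "y": 0, "z": -20, "rx": 0, "ry": 0.1, "rz": 0, "claw": 110},
    {"x": -20, "y": 0, "z": -70, "rx": 0, "ry": 0.11, "rz": 0, "claw": 0},
    {"x": -70, "y": 0, "z": -110, "rx": 0, "ry": 0.11, "rz": 0, "claw": 0},
  ],
)

```text
time_s: 18.18
position: [0.5723, 0.0087, 0.227]
tcp_rot: [[-0.976, 0.217, -0.022], [0.217, 0.976, 0.005], [0.022, 0.0, -1.0]]
force: [1.1, -0.5, -0.4]
opening: 0.712
grasp_force: 0.0
```

Run:
```python
from h import *
st(); im,P=cloud('wrist'); C=cod(P); save('w8.png',im)
hsv=cv2.cvtColor(im,cv2.COLOR_RGB2HSV); m=(hsv[...,1]>150)&((hsv[...,0]<8)|(hsv[...,0]>172))&(abs(C[...,1])<25)&(C[...,2]>60)
Q=C[m]; print(len(Q)); print('tab',np.round(np.nanpercentile(Q,[3,50,97],axis=0),1))
for v in range(150,235,6): print(v,[(int(C[v,x,0]),int(C[v,x,1]),int(C[v,x,2])) if C[v,x,2]==C[v,x,2] else None for x in (312,319,326)])
```

```text
t 18.18 [572.3   8.7 227. ] yaw 167.5 F [ 1.1 -0.5 -0.4] open 0.712 grip 0.0
654
tab [[-4.700e+00 -8.100e+00  8.580e+01]
 [ 9.200e+00 -1.000e-01  1.173e+02]
 [ 2.270e+01  9.600e+00  1.192e+02]]
150 [(27, -4, 115), (27, 1, 115), (30, 8, 85)]
156 [(32, -4, 115), (32, 1, 115), (34, 8, 99)]
162 [(38, -4, 114), (38, 1, 115), (39, 8, 109)]
168 [(43, -4, 115), (43, 1, 116), (44, 8, 109)]
174 [(48, -4, 116), (48, 1, 116), (50, 8, 109)]
180 [(54, -4, 115), (54, 1, 116), (56, 8, 108)]
186 [(60, -4, 115), (60, 1, 114), (64, 8, 100)]
192 [(66, -5, 114), (66, 1, 116), (70, 8, 100)]
198 [(72, -5, 115), (72, 1, 115), (77, 8, 97)]
204 [(78, -5, 114), (78, 1, 115), (94, 9, 65)]
210 [(84, -5, 115), (84, 1, 114), (101, 9, 65)]
216 [(89, -5, 118), (89, 1, 118), (90, 8, 116)]
222 [(94, -5, 119), (95, 1, 119), (95, 8, 118)]
228 [(151, -8, 0), (151, 1, 0), (151, 11, 0)]
234 [(161, -8, -1), (161, 1, -1), (161, 11, 0)]
```

Latch level and shut (arm at z 115 along its length, tab top 117–118). On to the carton; a near look first.

```bash
python3 -c "
from h import *
go(580,-263,250,203)"
```

```text
shift [ -53.8 -263.1  -16.3] turn/6deg [-0.    0.03 -5.93]
```

Emit:
apply_moves(
  rows=[
    {"x": -54, "y": -263, "z": -16, "rx": 0, "ry": 0.2, "rz": -5.93, "claw": 0},
    {"x": -54, "y": -263, "z": -16, "rx": 0, "ry": 0.2, "rz": -5.93, "claw": 0},
    {"x": -54, "y": -263, "z": -16, "rx": 0, "ry": 0.2, "rz": -5.93, "claw": 0},
    {"x": -54, "y": -263, "z": -16, "rx": 0, "ry": 0.1, "rz": -5.93, "claw": 0},
    {"x": -54, "y": -263, "z": -16, "rx": 0, "ry": 0.05, "rz": -5.93, "claw": 0},
    {"x": -54, "y": -263, "z": -16, "rx": 0, "ry": 0.03, "rz": -5.93, "claw": 0},
    {"x": -54, "y": -263, "z": -16, "rx": 0, "ry": 0.03, "rz": -5.93, "claw": 0},
  ],
)

```text
time_s: 19.1
position: [0.5688, -0.2593, 0.2401]
tcp_rot: [[-0.92, -0.391, -0.023], [-0.391, 0.92, 0.005], [0.019, 0.014, -1.0]]
force: [0.1, 0.2, -0.3]
opening: 0.995
grasp_force: 0.0
```

Run:
```python
from h import *
st(); print(read_state()['tcp_rot'][:,2].round(3)); im,P=cloud('wrist'); save('w9.png',im)
m=(P[...,2]>.066)&(P[...,2]<.08)&(abs(P[...,0]-.483)<.08)&(abs(P[...,1]+.306)<.08)
Q=P[m]*1e3; r=cv2.minAreaRect(Q[:,:2].astype(np.float32)); print('carton top',len(Q),np.median(Q[:,2]),r)
```

```text
t 19.10 [ 568.8 -259.3  240.1] yaw -157.0 F [ 0.1  0.2 -0.3] open 0.995 grip 0.0
[-0.023  0.005 -1.   ]
carton top 4967 73.0080667523898 ((483.828857421875, -306.6004333496094), (91.28938293457031, 56.237144470214844), 22.742250442504883)
```

```bash
python3 -c "
from h import *
go(479.2,-308.5,130,202.74);go(479.2,-308.5,66,202.74)"
```

```text
shift [ 99.8 -12.  112. ] turn/6deg [ 0.13 -0.19  0.06]
shift [ 98.6 -12.9 176. ] turn/6deg [ 0.13 -0.19  0.06]
```

Emit:
apply_moves(
  rows=[
    {"x": 50, "y": -6, "z": 50, "rx": 0.13, "ry": -0.19, "rz": 0.06, "claw": 0},
    {"x": 99.8, "y": -12, "z": 90, "rx": 0.13, "ry": -0.19, "rz": 0.06, "claw": 0},
    {"x": 99.8, "y": -12, "z": 112, "rx": 0.13, "ry": -0.19, "rz": 0.06, "claw": 0},
    {"x": 99.8, "y": -12, "z": 112, "rx": 0.13, "ry": -0.19, "rz": 0.06, "claw": 0},
    {"x": 99.8, "y": -12, "z": 112, "rx": 0.13, "ry": -0.19, "rz": 0.06, "claw": 0},
  ],
)

```text
time_s: 19.77
position: [0.4809, -0.3098, 0.1315]
tcp_rot: [[-0.922, -0.387, 0.003], [-0.387, 0.922, -0.002], [-0.002, -0.003, -1.0]]
force: [0.1, 0.2, 0.9]
opening: 0.999
grasp_force: 0.0
```

```bash
python3 -c "
from h import *
st();print(read_state()['tcp_rot'][:,2].round(3));go(479.2,-308.5,66,202.74)"
```

```text
t 19.77 [ 480.9 -309.8  131.5] yaw -157.2 F [0.1 0.2 0.9] open 0.999 grip 0.0
[ 0.003 -0.002 -1.   ]
shift [ 1.2  2.  65.5] turn/6deg [-0.03  0.02  0.  ]
```

Emit:
apply_moves(
  rows=[
    {"x": 1.2, "y": 2, "z": 20, "rx": -0.03, "ry": 0.02, "rz": 0, "claw": 0},
    {"x": 1.2, "y": 2, "z": 45, "rx": -0.03, "ry": 0.02, "rz": 0, "claw": 0},
    {"x": 1.2, "y": 2, "z": 65.5, "rx": -0.03, "ry": 0.02, "rz": 0, "claw": 0},
    {"x": 1.2, "y": 2, "z": 65.5, "rx": -0.03, "ry": 0.02, "rz": 0, "claw": 0},
    {"x": 1.2, "y": 2, "z": 65.5, "rx": -0.03, "ry": 0.02, "rz": 0, "claw": 255},
    {"x": 1.2, "y": 2, "z": 65.5, "rx": -0.03, "ry": 0.02, "rz": 0, "claw": 255},
    {"x": 1.2, "y": 2, "z": 65.5, "rx": -0.03, "ry": 0.02, "rz": 0, "claw": 255},
    {"x": 1.2, "y": 2, "z": 65.5, "rx": -0.03, "ry": 0.02, "rz": 0, "claw": 255},
    {"x": 1.2, "y": 2, "z": 65.5, "rx": -0.03, "ry": 0.02, "rz": 0, "claw": 255},
    {"x": 1.2, "y": 2, "z": 65.5, "rx": -0.03, "ry": 0.02, "rz": 0, "claw": 255},
  ],
)

```text
time_s: 21.02
position: [0.4777, -0.309, 0.0654]
tcp_rot: [[-0.923, -0.385, -0.002], [-0.385, 0.923, 0.001], [0.001, 0.001, -1.0]]
force: [-0.8, 1.0, 5.0]
opening: 0.643
grasp_force: 30.0
```

```bash
python3 -c "
from h import *
st();print(read_state()['tcp_rot'][:,2].round(3));goc(-65,-12,150)"
```

```text
t 21.02 [ 477.7 -309.    65.4] yaw -157.3 F [-0.8  1.   5. ] open 0.643 grip 30.0
[-0.002  0.001 -1.   ]
shift [-85.9 327.6 -84.3] turn/6deg [ 0.01 -0.02  5.86]
```

Emit:
apply_moves(
  rows=[
    {"x": 0, "y": 0, "z": -40, "rx": 0, "ry": 0, "rz": 0, "claw": 255},
    {"x": 0, "y": 20, "z": -84, "rx": 0, "ry": 0, "rz": 1.3, "claw": 255},
    {"x": -14, "y": 65, "z": -84, "rx": 0, "ry": 0, "rz": 2.8, "claw": 255},
    {"x": -28, "y": 120, "z": -84, "rx": 0, "ry": 0, "rz": 4.3, "claw": 255},
    {"x": -43, "y": 175, "z": -84, "rx": 0.01, "ry": -0.02, "rz": 5.86, "claw": 255},
    {"x": -58, "y": 230, "z": -84, "rx": 0.01, "ry": -0.02, "rz": 5.86, "claw": 255},
    {"x": -73, "y": 285, "z": -84, "rx": 0.01, "ry": -0.02, "rz": 5.86, "claw": 255},
    {"x": -86, "y": 320, "z": -84, "rx": 0.01, "ry": -0.02, "rz": 5.86, "claw": 255},
    {"x": -86, "y": 328, "z": -84, "rx": 0.01, "ry": -0.02, "rz": 5.86, "claw": 255},
    {"x": -86, "y": 328, "z": -84, "rx": 0.01, "ry": -0.02, "rz": 5.86, "claw": 255},
  ],
)

```text
time_s: 22.28
position: [0.4306, 0.0268, 0.1492]
tcp_rot: [[-0.977, 0.215, -0.0], [0.215, 0.977, -0.0], [0.0, -0.0, -1.0]]
force: [-0.3, -0.4, -1.4]
opening: 0.639
grasp_force: 30.0
```

Run:
```python
from h import *
st();print(read_state()['tcp_rot'][:,2].round(3));goc(-65,-11,150);goc(-65,-11,82)
im,P=cloud('wrist');C=cod(P);save('w10.png',im)
m=(C[...,2]>38)&(C[...,2]<44)&(C[...,1]>25)&(C[...,1]<42); print('rail y',np.percentile(C[m],[1,50,99],axis=0))
m=(C[...,2]>90)&(C[...,2]<160)&(C[...,0]<-65); print('carton',np.nanpercentile(C[m],[1,50,99],axis=0))
```

```text
t 22.27 [430.6  26.8 149.2] yaw 167.6 F [-0.3 -0.4 -1.4] open 0.639 grip 30.0
[-0. -0. -1.]
shift [-0.4  0.6 -0.8] turn/6deg [-0.   -0.    0.01]
shift [-0.5  0.6 67.2] turn/6deg [-0.   -0.    0.01]
rail y [[-108.76748305   27.89548211   38.61428996]
 [ -92.88610437   34.19720362   40.94412445]
 [ -70.62051531   39.80309346   42.94419391]]
carton [[-105.03368643  -47.46457478   94.77073181]
 [ -92.48142032  -12.13247944  156.4152354 ]
 [ -68.66779135   23.6502403   158.34763438]]
```

View pics/w10.png

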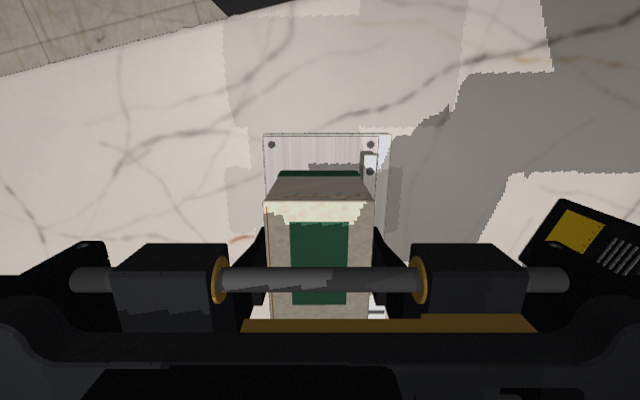

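Emit:
apply_moves(
  rows=[
    {"x": 0, "y": 0, "z": 30, "rx": 0, "ry": 0, "rz": 0, "claw": 255},
    {"x": 0, "y": 0, "z": 55, "rx": 0, "ry": 0, "rz": 0, "claw": 255},
    {"x": 0, "y": 0, "z": 63, "rx": 0, "ry": 0, "rz": 0, "claw": 255},
    {"x": 0, "y": 0, "z": 66, "rx": 0, "ry": 0, "rz": 0, "claw": 255},
    {"x": 0, "y": 0, "z": 67.5, "rx": 0, "ry": 0, "rz": 0, "claw": 255},
    {"x": 0, "y": 0, "z": 67.5, "rx": 0, "ry": 0, "rz": 0, "claw": 255},
  ],
)

```text
time_s: 23.08
position: [0.4312, 0.0267, 0.0824]
tcp_rot: [[-0.976, 0.217, 0.001], [0.217, 0.976, -0.0], [-0.001, 0.0, -1.0]]
force: [-0.3, -0.6, -1.9]
opening: 0.64
grasp_force: 30.0
```

Emit:
apply_moves(
  rows=[
    {"x": 0, "y": 0, "z": 0.7, "rx": 0, "ry": 0, "rz": 0, "claw": 255},
    {"x": -3, "y": 3, "z": 0.7, "rx": 0, "ry": 0, "rz": 0, "claw": 255},
    {"x": -6, "y": 6, "z": 0.7, "rx": 0, "ry": 0, "rz": 0, "claw": 255},
    {"x": -7, "y": 8, "z": 0.7, "rx": 0, "ry": 0, "rz": 0, "claw": 255},
    {"x": -7, "y": 9, "z": 0.7, "rx": 0, "ry": 0, "rz": 0, "claw": 255},
    {"x": -7, "y": 9, "z": 0.7, "rx": 0, "ry": 0, "rz": 0, "claw": 255},
  ],
)

```text
time_s: 23.82
position: [0.4397, 0.0338, 0.0814]
tcp_rot: [[-0.976, 0.216, 0.001], [0.216, 0.976, -0.0], [-0.001, -0.0, -1.0]]
force: [-0.4, -4.4, 3.9]
opening: 0.642
grasp_force: 30.0
```

```bash
cat >> h.py <<'E'
def fc():
    s=read_state(); f=s['force'].copy(); f[:2]=f[:2]@A_; print('coder TCP',cod(s['position'].copy()).round(1),'F coder',f.round(1),'M',s['moment'].round(2)); st()
E
python3 -c "
from h import *
fc()"
```

```text
coder TCP [-58.   -2.8  81.4] F coder [ 0.5 -4.4  3.9] M [-0.6   0.27  0.05]
t 23.82 [439.7  33.8  81.4] yaw 167.5 F [-0.4 -4.4  3.9] open 0.642 grip 30.0
```

Emit:
apply_moves(
  rows=[
    {"x": -1, "y": 1, "z": -0.3, "rx": 0, "ry": 0, "rz": 0, "claw": 255},
    {"x": -2, "y": 1.7, "z": -0.3, "rx": 0, "ry": 0, "rz": 0, "claw": 255},
    {"x": -3, "y": 2.4, "z": -0.3, "rx": 0, "ry": 0, "rz": 0, "claw": 255},
    {"x": -3, "y": 2.4, "z": -0.3, "rx": 0, "ry": 0, "rz": 0, "claw": 255},
  ],
)

```text
time_s: 24.32
position: [0.4406, 0.0357, 0.0814]
tcp_rot: [[-0.976, 0.216, -0.005], [0.216, 0.976, 0.0], [0.005, -0.001, -1.0]]
force: [-6.5, -6.3, 7.8]
opening: 0.641
grasp_force: 30.0
```

```bash
python3 -c "
from h import *
fc()"
```

```text
coder TCP [-57.6  -0.7  81.4] F coder [-5.  -7.6  7.8] M [-1.11  0.77 -0.12]
t 24.32 [440.6  35.7  81.4] yaw 167.5 F [-6.5 -6.3  7.8] open 0.641 grip 30.0
```

Emit:
apply_moves(
  rows=[
    {"x": -1, "y": 0.5, "z": -1, "rx": 0, "ry": 0, "rz": 0, "claw": 255},
    {"x": -2, "y": 1, "z": -1, "rx": 0, "ry": 0, "rz": 0, "claw": 255},
    {"x": -3, "y": 1, "z": -1, "rx": 0, "ry": 0, "rz": 0, "claw": 255},
    {"x": -3, "y": 1, "z": -1, "rx": 0, "ry": 0, "rz": 0, "claw": 255},
  ],
)

```text
time_s: 24.82
position: [0.442, 0.0366, 0.0818]
tcp_rot: [[-0.976, 0.216, -0.009], [0.216, 0.976, 0.001], [0.009, -0.001, -1.0]]
force: [-7.3, -4.9, 2.5]
opening: 0.643
grasp_force: 30.0
```

```bash
python3 -c "
from h import *
fc()"
```

```text
coder TCP [-56.5   0.4  81.8] F coder [-6.  -6.4  2.5] M [-0.84  1.01 -0.  ]
t 24.82 [442.   36.6  81.8] yaw 167.5 F [-7.3 -4.9  2.5] open 0.643 grip 30.0
```

Emit:
apply_moves(
  rows=[
    {"x": -1, "y": 0, "z": 0, "rx": 0, "ry": 0, "rz": 0, "claw": 255},
    {"x": -2, "y": 0, "z": 0, "rx": 0, "ry": 0, "rz": 0, "claw": 255},
    {"x": -3, "y": 0, "z": 0, "rx": 0, "ry": 0, "rz": 0, "claw": 255},
    {"x": -4, "y": 0, "z": 0, "rx": 0, "ry": 0, "rz": 0, "claw": 255},
    {"x": -4, "y": 0, "z": 0, "rx": 0, "ry": 0, "rz": 0, "claw": 255},
  ],
)

```text
time_s: 25.45
position: [0.4435, 0.0363, 0.0819]
tcp_rot: [[-0.976, 0.216, -0.014], [0.216, 0.976, 0.002], [0.014, -0.001, -1.0]]
force: [-10.0, -3.5, 8.2]
opening: 0.638
grasp_force: 30.0
```

```bash
python3 -c "
from h import *
fc()"
```

```text
coder TCP [-54.9   0.4  81.9] F coder [-9.  -5.6  8.2] M [-0.64  1.47  0.05]
t 25.45 [443.5  36.3  81.9] yaw 167.5 F [-10.   -3.5   8.2] open 0.638 grip 30.0
```

```bash
cat > m.py <<'E'
from h import *
fc(); im,P=cloud('wrist'); C=cod(P); save('wx.png',im)
m=(abs(C[...,1]-34)<2)&(C[...,2]>38)&(C[...,2]<46)&(C[...,0]<-60); print('rail end',np.sort(C[m][:,0])[3:8:2].round(1))
m=(abs(C[...,1])<20)&(C[...,2]>25)&(C[...,2]<80)&(C[...,0]>-112)&(C[...,0]<-85); Q=C[m]; p=np.polyfit(Q[:,2],Q[:,0],1); print('rear face x@z50 %.1f, dx/dz %.3f'%(np.polyval(p,50),p[0]),len(Q), 'yaw dx/dy %.3f'%np.polyfit(Q[:,1],Q[:,0]-np.polyval(p,Q[:,2]),1)[0])
m=(abs(C[...,1])<20)&(C[...,2]>84)&(C[...,2]<94)&(C[...,0]>-110)&(C[...,0]<-80); Q=C[m]; print('top z',np.median(Q[:,2]),'slope',np.polyfit(Q[:,0],Q[:,2],1)[0])
m=(C[...,2]>84)&(C[...,2]<94)&(C[...,0]>-93)&(C[...,0]<-80)&(abs(C[...,1])<45); print('y',np.percentile(C[m][:,1],[1,99]))
m=(abs(C[...,0]+100)<6)&(C[...,2]>38)&(C[...,2]<44)&(C[...,1]>20)&(C[...,1]<50); print('rail y',np.percentile(C[m][:,1],[2,98]))
E
python3 m.py
```

```text
coder TCP [-54.9   0.4  81.9] F coder [-9.  -5.6  8.2] M [-0.64  1.47  0.05]
t 25.45 [443.5  36.3  81.9] yaw 167.5 F [-10.   -3.5   8.2] open 0.638 grip 30.0
rail end [-108.9 -108.8 -108.7]
rear face x@z50 -94.6, dx/dz 0.012 1488 yaw dx/dy -0.002
top z 89.70898012670284 slope 0.10825621340119942
y [-27.11229025  27.36690433]
rail y [22.44958623 39.54881818]
```

Emit:
apply_moves(
  rows=[
    {"x": -1.5, "y": 0.3, "z": -0.5, "rx": 0, "ry": 0.03, "rz": 0, "claw": 255},
    {"x": -3, "y": 0.6, "z": -0.5, "rx": 0, "ry": 0.06, "rz": 0, "claw": 255},
    {"x": -4.5, "y": 1, "z": -0.5, "rx": 0, "ry": 0.09, "rz": 0, "claw": 255},
    {"x": -5, "y": 1, "z": -0.5, "rx": 0, "ry": 0.1, "rz": 0, "claw": 255},
    {"x": -5, "y": 1, "z": -0.5, "rx": 0, "ry": 0.1, "rz": 0, "claw": 255},
  ],
)

```text
time_s: 26.12
position: [0.4452, 0.036, 0.0822]
tcp_rot: [[-0.976, 0.215, -0.032], [0.215, 0.977, 0.004], [0.032, -0.003, -0.999]]
force: [-16.0, -8.2, 10.7]
opening: 0.645
grasp_force: 30.0
```

```bash
python3 m.py
```

```text
coder TCP [-53.2   0.5  82.2] F coder [-13.9 -11.5  10.7] M [-1.22  2.28  0.07]
t 26.12 [445.2  36.   82.2] yaw 167.6 F [-16.   -8.2  10.7] open 0.645 grip 30.0
rail end [-108.9 -108.8 -108.4]
rear face x@z50 -93.4, dx/dz 0.020 1395 yaw dx/dy -0.002
top z 90.30692747156729 slope 0.15089229154752734
y [-26.90130422  27.36223828]
rail y [28.07493954 39.41784535]
```

Emit:
apply_moves(
  rows=[
    {"x": 0, "y": 0, "z": 0, "rx": 0, "ry": -0.1, "rz": 0, "claw": 255},
    {"x": 0, "y": 0, "z": 0, "rx": 0, "ry": -0.2, "rz": 0, "claw": 255},
    {"x": 0, "y": 0, "z": 0, "rx": 0, "ry": -0.3, "rz": 0, "claw": 255},
    {"x": 0, "y": 0, "z": 0, "rx": 0, "ry": -0.3, "rz": 0, "claw": 255},
  ],
)

```text
time_s: 26.68
position: [0.4448, 0.0361, 0.0814]
tcp_rot: [[-0.977, 0.215, -0.002], [0.215, 0.977, -0.002], [0.002, -0.002, -1.0]]
force: [-13.9, -7.1, 4.6]
opening: 0.643
grasp_force: 30.0
```

```bash
python3 m.py
```

```text
coder TCP [-53.6   0.6  81.4] F coder [-12.  -10.    4.6] M [-1.33  2.52 -0.11]
t 26.68 [444.8  36.1  81.4] yaw 167.6 F [-13.9  -7.1   4.6] open 0.643 grip 30.0
rail end [-108.9 -108.8 -108.5]
rear face x@z50 -93.1, dx/dz 0.001 1503 yaw dx/dy -0.001
top z 88.9864086394198 slope 0.10947472407040351
y [-27.01561111  27.39703309]
rail y [27.98078494 39.32494768]
```

Emit:
apply_moves(
  rows=[
    {"x": -1, "y": 0.3, "z": 0, "rx": 0, "ry": -0.02, "rz": 0, "claw": 255},
    {"x": -2, "y": 0.5, "z": 0, "rx": 0, "ry": -0.03, "rz": 0, "claw": 255},
    {"x": -3, "y": 0.5, "z": 0, "rx": 0, "ry": -0.05, "rz": 0, "claw": 255},
    {"x": -3, "y": 0.5, "z": 0, "rx": 0, "ry": -0.05, "rz": 0, "claw": 255},
    {"x": -3, "y": 0.5, "z": 0, "rx": 0, "ry": -0.05, "rz": 0, "claw": 255},
  ],
)

```text
time_s: 27.35
position: [0.4448, 0.0362, 0.0814]
tcp_rot: [[-0.977, 0.215, -0.004], [0.215, 0.977, -0.003], [0.003, -0.003, -1.0]]
force: [-19.3, -9.9, 10.6]
opening: 0.645
grasp_force: 30.0
```

```bash
python3 m.py
```

```text
coder TCP [-53.6   0.6  81.4] F coder [-16.7 -13.9  10.6] M [-1.45  3.19 -0.08]
t 27.35 [444.8  36.2  81.4] yaw 167.6 F [-19.3  -9.9  10.6] open 0.645 grip 30.0
rail end [-109.  -108.9 -108.8]
rear face x@z50 -93.1, dx/dz 0.002 1503 yaw dx/dy -0.001
top z 89.00843834287733 slope 0.10866670163407142
y [-27.0216231   27.46670283]
rail y [28.03449237 39.2511614 ]
```

Position no longer moves while force rises on both axes: firmly in the corner, square and upright. Hand in.

```bash
python3 -c "
from h import *
print(hand_in())"
```

```text
the job is handed in; nothing more can be done
None
```

I handed the job in at 27 s: the cartridge is seated with its nozzle toward the bed, the latch is shut, and the gripper is holding the carton pressed square into the corner. The hand-in gave no verdict. The plungers were not read directly: the carton stopped moving while the force kept rising to about 17 N on the fence side and 14 N on the side stop.

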